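Set out the mat for a staining run

ROBOT

A 6-joint arm with a two-finger parallel gripper is mounted at the origin on a cart in front of the work surface, level with it; the furniture and walls round the work are solid. World frame = base frame: x ahead of the robot, y to its left, z up, the work surface at z = 0. Lengths are in m, angles in degrees, forces in N, time in s.
With the tool pointing down it reaches from about 0.375 to 0.9 m from the base axis. Payload 3.1 kg.
Tool frame: the origin (TCP) lies between the finger pads; the fingertips stand 11 mm ahead of it and the grasp point (between the pads) lies 8 mm behind it; x points along the fingers, y is the direction in which the jaws open and shut, and the axes are right-handed (so a half turn about x gives the same grasp; the last joint's range is limited). The gripper opens to 87 mm and grips with 3 to 60 N. Pads are 19 mm wide; open, the fingers measure 117 mm over their backs; the gripper's body (75 mm by 190 mm) begins 51 mm behind the grasp point.
Start: joints at [65.575, 30.224, 82.088, -0, 67.689, -10.227], TCP at [0.153, 0.606, 0.234] pointing down, gripper open.
Joint ranges: [-176.69, 176.69], [-43.24, 126.21], [12.49, 139.97], [-82, 262], [0, 151.66], [-163.58, 163.58]. Speed limits (degrees/s): [159.86, 159.86, 180, 180, 180, 180].

INTERFACE

Orientations are given as a 3x3 rotation matrix whose columns are the frame's x, y, z axes.
In Python, from rig import bot gives the robot as it stands.
- The arm moves only by the shell command python3 -m inch 'ROWS' [OPENING]. ROWS is a JSON object of lists of equal length, an entry for each row: "dp": the shift along the tool's x, y, z in mm, a list of three; "yaw": the turn about the tool's x in degrees. In form: {"dp": [[tx, ty, tz], ...], "yaw": [yaw, ...]}. A call has 1 to 20 rows; each row shifts and turns the commanded pose from where the row before left it, along the tool's axes as they then stand; what a row does not reach is not made up. A row lasts 1/12 s, in which the tool goes at most 41.7 mm and 7.16 degrees, less where a joint would pass 70% of its speed; a pose out of reach is approached as far as the arm can. A call is refused whole if a number of a shift passes 41.7 or a number of a turn 7.16, either way. A call with a gripper value outside its range is refused whole. OPENING is the finger opening in mm, from 0 to 87, set as the call begins (- or left out, the last holds). The fingers move at their own pace and stop on an object; the grip force is fixed at half the most. Time passes only in rows, so rows that do not move let the fingers close. It gives the time, the measured TCP pose, the force and the opening at its end, in the units of the state.
- bot.read_state(): the state, without advancing time (a new reading comes with each control period).
- bot.capture(name): name is "side" or "top" or "wrist"; returns a dict with "color" (400x640x3 uint8, red, green, blue), "intrinsics" (3x3 intrinsics, pixels), "pose" (4x4, takes a point from camera to world coordinates). Camera axes: x right, y down, z forward; pixel columns grow to the right and rows downward; lengths in m; the calibration is good to about 2 mm. A picture is of the moment at which its call begins. There is no depth.
- bot.hand_in(): hands the job in, once; it reports no verdict.
The state is a dict: "time_s": time; "joint_positions": joint angles; "qvel": joint speeds; "tau": joint torques, N m; "position": TCP position; "tcp_rot": TCP orientation; "force": force on the tool from outside, world axes, zero at the start; "moment": the same for the moment, N m; "opening": opening from 0.0 (shut) to 1.0 (fully open).
Only numpy, scipy, OpenCV 4.12 (cv2) and the standard library are available. Lean on these libraries where they do the work, as an engineer would, in place of code of your own. Each camera call takes 0.05 s, during which the arm holds its last target.

TASK

Set out the ring-marked mat for a staining run, leaving the cream dish, the timer, the red-capped bottle and the white-capped vial where they are. Stack the pink dish squarely on top of the cream dish, stand the blue-capped bottle in the ring between the dishes and the timer on the mat, the black-capped bottle in the ring directly behind the dishes (on the side away from the robot), and the black-capped vial, lifted straight out of its block, in the ring directly behind the timer. Each stands upright in the middle of its ring, let go and at rest.

Things in the scene. Friction and masses are not known exactly. Their poses are not given: they have to be found in the camera images.
- mat: thin dark mat fixed on the worktop, 165 (x) x 250 (y) mm, 4 mm thick; origin at the centre of its underside, x away from the robot, y to the left; yellow line along its front edge (-x). Six white rings, 58 mm diameter: front row x = -42.5 mm, back row x = +42.5 mm, each at y = +85, 0, -85 mm. Cream dish and timer stand on the outer front rings (either way round); the other rings start empty
- dish_cream: closed glass petri dish with cream-coloured filling, 65 mm diameter, 16 mm high, flat lid, a solid disc to the touch; origin at the centre of its underside, z up. Loose; stands on a front outer ring of the mat and stays there
- timer: white digital timer lying flat, 60 x 62 mm, 20 mm high, with a small display and three buttons; origin at the centre of its underside. Loose; lies on the other front outer ring of the mat and stays there
- dish_pink: closed glass petri dish with pink filling, 65 mm diameter, 16 mm high, flat lid, a solid disc; origin at the centre of its underside, z up; about 22 g. Starts on the worktop to the right. A fixed balance (up to 115 mm high) stands between there and the mat, its right side at y about -0.25 m: carry things over it
- bottle_black: brown glass bottle with black screw cap, upright, body 48 mm diameter up to 54 mm, then the shoulder; cap 30 mm diameter, best gripped between 58 and 79 mm of height, overall 85 mm; origin at the centre of its underside, z up; about 90 g. A fixed light source 145 mm high stands close behind the middle of the mat, its corner towards the robot
- bottle_blue: brown glass bottle with blue screw cap, upright, body 42 mm diameter up to 49 mm; cap 26 mm diameter, best gripped between 52 and 70 mm of height, overall 77 mm; origin at the centre of its underside, z up; about 90 g
- bottle_red: brown glass bottle with red screw cap, body 38 mm diameter up to 45 mm, overall 72 mm; origin at the centre of its underside. Not wanted, stays where it is
- vial_black: clear round sample vial with black screw cap, 17 mm diameter, 47 mm high, about 13 g; origin at the centre of its underside, z up. Stands in a well of the block, its origin 19 mm above the worktop and its top 20 mm above the block's top face; lift it straight up by 30 mm to clear the well
- vial_white: clear round sample vial with white screw cap, 17 mm diameter, 47 mm high; origin at the centre of its underside. Stands in the well diagonally across from the black-capped vial and stays there
- block: aluminium block on a grey base, fixed; base 84 x 84 x 12 mm, block 70 x 70 mm with its top 46 mm above the worktop; four round wells of 19 mm diameter and 27 mm depth at x, y = +-18 mm; origin at the centre of its underside. Two wells hold the vials, two are empty
Mind the look-alikes: they are no part of the job. Leave any purple look-alike of the bottle_black alone.

How it is judged:
By the outcome, as a careful person would: the job done as asked, in the order asked, and still so for the second after the job is handed in, with the robot touching nothing.
It also fails if it takes over 120 s, if anything falls off the work surface, if the arm or the gripper's body presses on something with over 40 N, if the wrist force passes 120 N, or if a joint passes its speed limit or range.

## Working session

There is one attempt and no reset: what is moved stays moved. The work goes in short steps, Python scripts to look and compute and a shell command to move; the robot and the scene stay as the last step left them, time stands still between calls to the robot, and variables do not carry over. Pictures are saved under pics/ and viewed, and the job is handed in when it is done.

```bash
ls; mkdir -p pics; python3 - <<'E'
from rig import bot
import cv2,numpy as np
np.set_printoptions(precision=4,suppress=True)
for n in ["top","side","wrist"]:
    c=bot.capture(n); cv2.imwrite(f"pics/{n}0.png",c["color"][:,:,::-1]); print(n,c["intrinsics"],c["pose"])
s=bot.read_state(); print(s)
E
```

```text
pics
top [[514.5587   0.     331.0859]
 [  0.     514.5587 194.4543]
 [  0.       0.       1.    ]] [[-0.31   -0.9246  0.2212  0.1407]
 [-0.9507  0.3025 -0.0679 -0.0051]
 [-0.0042 -0.2314 -0.9729  1.8203]
 [ 0.      0.      0.      1.    ]]
side [[409.2027   0.     319.6426]
 [  0.     409.2027 203.016 ]
 [  0.       0.       1.    ]] [[ 0.9261 -0.2158  0.3093  0.1527]
 [-0.3769 -0.5597  0.738  -1.0571]
 [ 0.0139 -0.8001 -0.5998  0.783 ]
 [ 0.      0.      0.      1.    ]]
wrist [[316.1744   0.     320.5238]
 [  0.     316.1744 205.0884]
 [  0.       0.       1.    ]] [[ 0.2456  0.9335  0.2615  0.0817]
 [ 0.9694 -0.2358 -0.0686  0.6251]
 [-0.0023  0.2703 -0.9628  0.3831]
 [ 0.      0.      0.      1.    ]]
{'time_s': 0.15, 'joint_positions': array([ 65.5729,  30.2656,  82.1393,   0.    ,  67.6891, -10.2272]), 'qvel': array([ 0.0011, -0.1633, -0.1867,  0.0679,  0.0806, -0.0934]), 'tau': array([  0.0007, -44.0431, -17.6844,   0.0633,   0.0553,  -0.0001]), 'position': array([0.1531, 0.6054, 0.2328]), 'tcp_rot': array([[-0.0007,  0.2453,  0.9694],
       [-0.0015,  0.9694, -0.2453],
       [-1.    , -0.0016, -0.0003]]), 'force': array([ 0.0427, -0.731 ,  0.765 ]), 'moment': array([ 0.0416, -0.0183,  0.0019]), 'opening': 0.9979705780234375}
```

View pics/top0.png

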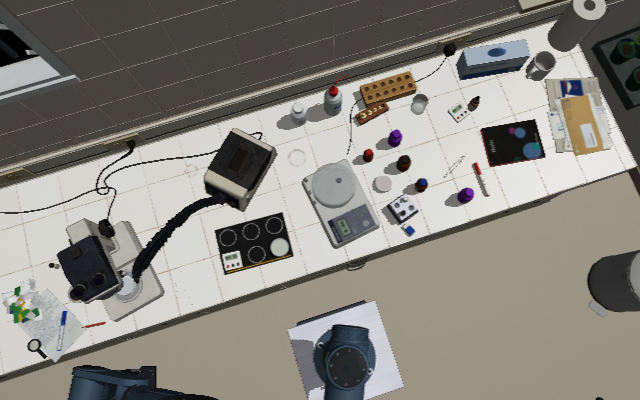

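View pics/side0.png

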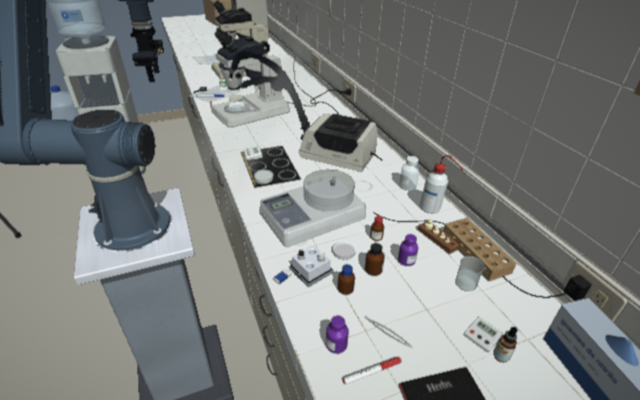

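View pics/wrist0.png

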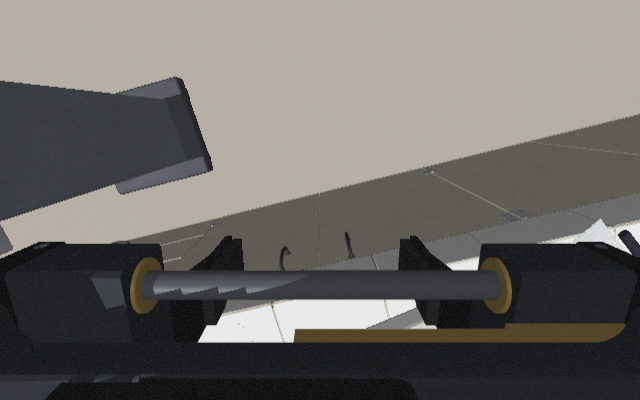

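```bash
python3 - <<'E'
import cv2
t=cv2.imread("pics/top0.png"); s=cv2.imread("pics/side0.png")
cv2.imwrite("pics/t_mat.png",cv2.resize(t[120:280,190:390],None,fx=4,fy=4,interpolation=cv2.INTER_CUBIC)[:600])
cv2.imwrite("pics/t_right.png",cv2.resize(t[110:245,340:500],None,fx=5,fy=5,interpolation=cv2.INTER_CUBIC)[:600])
cv2.imwrite("pics/s_r.png",cv2.resize(s[120:360,230:430],None,fx=2.5,fy=2.5,interpolation=cv2.INTER_CUBIC)[:600])
E
```

```text
(no output)
```

View pics/t_mat.png

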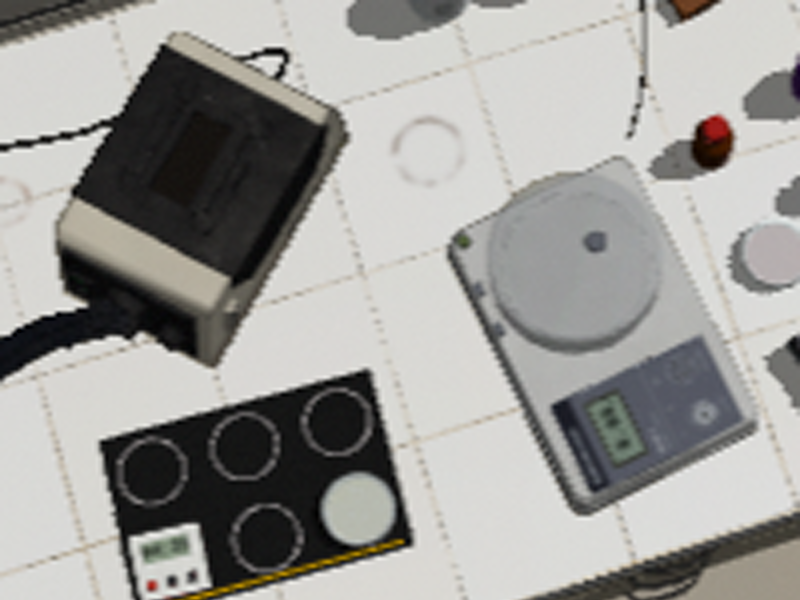

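View pics/t_right.png

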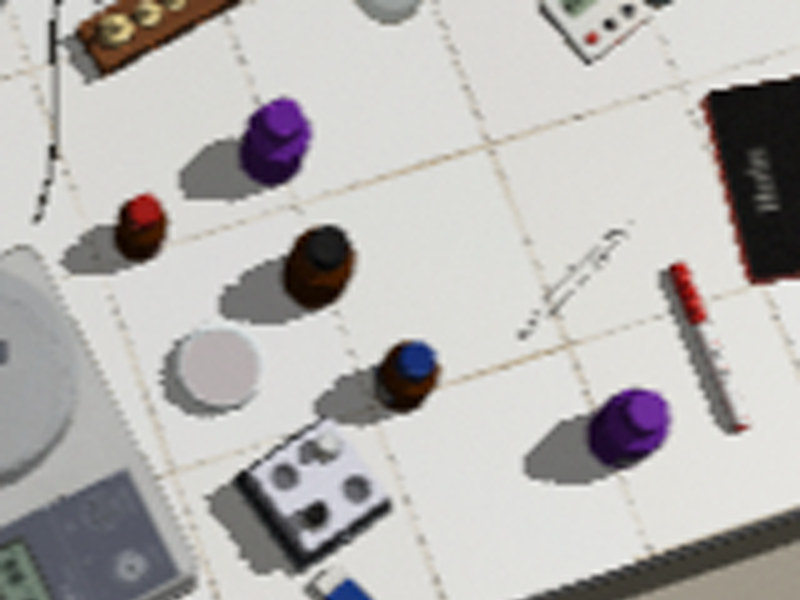

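View pics/s_r.png

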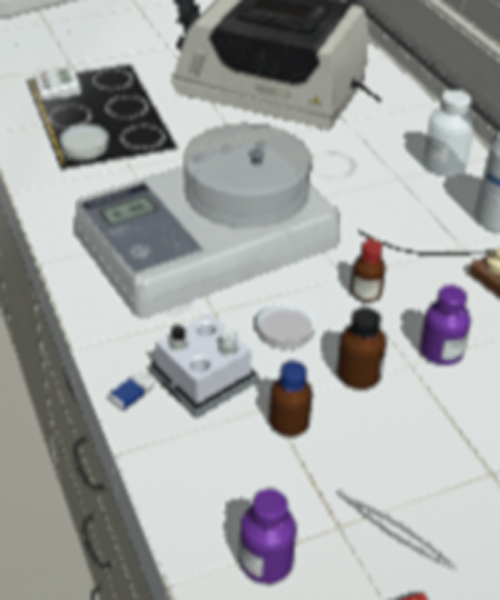

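```bash
cat > h.py <<'E'
import numpy as np,cv2
from rig import bot
np.set_printoptions(precision=4,suppress=True)
CAL={"top":(np.array([[514.5587,0,331.0859],[0,514.5587,194.4543],[0,0,1]]),np.array([[-0.31,-0.9246,0.2212,0.1407],[-0.9507,0.3025,-0.0679,-0.0051],[-0.0042,-0.2314,-0.9729,1.8203]]))}
CAL["side"]=(np.array([[409.2027,0,319.6426],[0,409.2027,203.016],[0,0,1]]),np.array([[0.9261,-0.2158,0.3093,0.1527],[-0.3769,-0.5597,0.738,-1.0571],[0.0139,-0.8001,-0.5998,0.783]]))
def toz(K,P,uv,z):
    d=P[:3,:3]@np.linalg.inv(K)@np.array([uv[0],uv[1],1.])
    return P[:3,3]+d*(z-P[2,3])/d[2]
def proj(K,P,p):
    q=K@(P[:3,:3].T@(np.array(p)-P[:3,3])); return q[:2]/q[2]
def plan(target,dyaw=0):
    """tool-axis shift in mm from the measured pose to target xyz"""
    s=bot.read_state(); return s["tcp_rot"].T@(np.array(target)-s["position"])*1000
E
python3 - <<'E'
from h import *
K,P=CAL["top"]
m=lambda c,z,o=(190,120),f=4:toz(K,P,((c[0]+.5)/f-.5+o[0],(c[1]+.5)/f-.5+o[1]),z)
for n,c,z in [("BL",(152,471),.004),("BM",(244,446),.004),("BR",(337,422),.004),("FM",(267,538),.004),("cream",(358,509),.02),
 ("cBL",(100,442),.004),("cBR",(370,370),.004),("cFR",(412,545),.004)]: print(n,m(c,z))
r=lambda c,z:m(c,z,(340,110),5)
for n,c,z in [("red",(145,211),.072),("black",(328,243),.085),("blue",(418,358),.077),("pink",(219,367),.016),("vblack",(313,508),.066),("vwhite",(326,442),.066),("well1",(285,475),.046),("well2",(357,488),.046)]: print(n,r(c,z))
K2,P2=CAL["side"]
s=lambda c,z:toz(K2,P2,((c[0]+.5)/2.5-.5+230,(c[1]+.5)/2.5-.5+120),z)
for n,c,z in [("black",(366,318),.085),("blue",(293,371),.077),("pink",(285,325),.016),("cream",(86,135),.02),("vblack",(178,330),.066),("vw",(228,337),.066),("red",(372,245),.072),("BR",(143,136),.004),("BM",(126,107),.004),("BL",(113,79),.004)]: print("side",n,s(c,z))
E
```

```text
BL [0.5189 0.2669 0.004 ]
BM [0.515  0.1829 0.004 ]
BR [0.5101 0.0977 0.004 ]
FM [0.4297 0.1862 0.004 ]
cream [0.4268 0.1014 0.02  ]
cBL [0.5585 0.3042 0.004 ]
cBR [0.5463 0.0559 0.004 ]
cFR [0.384  0.0662 0.004 ]
red [ 0.6451 -0.3025  0.072 ]
black [ 0.5789 -0.4151  0.085 ]
blue [ 0.4821 -0.4481  0.077 ]
pink [ 0.5326 -0.3243  0.016 ]
vblack [ 0.4058 -0.3439  0.066 ]
vwhite [ 0.4473 -0.3685  0.066 ]
well1 [ 0.4373 -0.3371  0.046 ]
well2 [ 0.4128 -0.3821  0.046 ]
side black [ 0.5753 -0.418   0.085 ]
side blue [ 0.48   -0.4505  0.077 ]
side pink [ 0.5295 -0.3326  0.016 ]
side cream [0.4317 0.1052 0.02  ]
side vblack [ 0.4013 -0.3473  0.066 ]
side vw [ 0.4444 -0.3749  0.066 ]
side red [ 0.6461 -0.3039  0.072 ]
side BR [0.5111 0.0987 0.004 ]
side BM [0.5127 0.1815 0.004 ]
side BL [0.5192 0.2666 0.004 ]
```

```bash
python3 - <<'E'
from h import *
K,P=CAL["top"]
m=lambda c,z,o=(190,120),f=4:toz(K,P,((c[0]+.5)/f-.5+o[0],(c[1]+.5)/f-.5+o[1]),z)
for n,c,z in [("lightC",(212,365),0),("C top?",(222,285),.145),("RB",(345,135),0),("FL",(65,285),0),("FLtop",(60,225),.145),("goose",(100,320),.1),("goose2",(0,370),.1),("goose2",(0,370),.2),("balFR",(590,512),.03),("balFR2",(755,425),.03),("balB",(625,158),.03)]: print(n,m(c,z))
for uv,z in [((75,255),.3),((90,265),.3),((118,270),.2),((190,208),.1),((165,235),.15)]: print(uv,toz(K,P,uv,z))
K2,P2=CAL["side"]
for uv in [(363,166),(301,153),(312,116)]: print(uv,toz(K2,P2,uv,0),toz(K2,P2,uv,.145))
s=cv2.imread("pics/side0.png"); cv2.imwrite("pics/s_l.png",cv2.resize(s[0:200,180:400],None,fx=3,fy=3,interpolation=cv2.INTER_CUBIC))
E
```

```text
lightC [0.596  0.1904 0.    ]
C top? [0.623  0.1482 0.145 ]
RB [0.7671 0.0139 0.    ]
FL [0.7093 0.2976 0.    ]
FLtop [0.7158 0.2641 0.145 ]
goose [0.6388 0.2603 0.1   ]
goose2 [0.623  0.3529 0.1   ]
goose2 [0.595 0.332 0.2  ]
balFR [ 0.3598 -0.0909  0.03  ]
balFR2 [ 0.3877 -0.2531  0.03  ]
balB [ 0.6565 -0.2221  0.03  ]
(75, 255) [0.5469 0.6664 0.3   ]
(90, 265) [0.5041 0.6302 0.3   ]
(118, 270) [0.4854 0.5917 0.2   ]
(190, 208) [0.6366 0.348  0.1   ]
(165, 235) [0.5599 0.4384 0.15  ]
(363, 166) [0.7883 0.0575 0.    ] [ 0.6706 -0.1489  0.145 ]
(301, 153) [0.6099 0.2259 0.    ] [ 0.5252 -0.0117  0.145 ]
(312, 116) [0.7681 0.5166 0.    ] [0.6541 0.2252 0.145 ]
```

View pics/s_l.png

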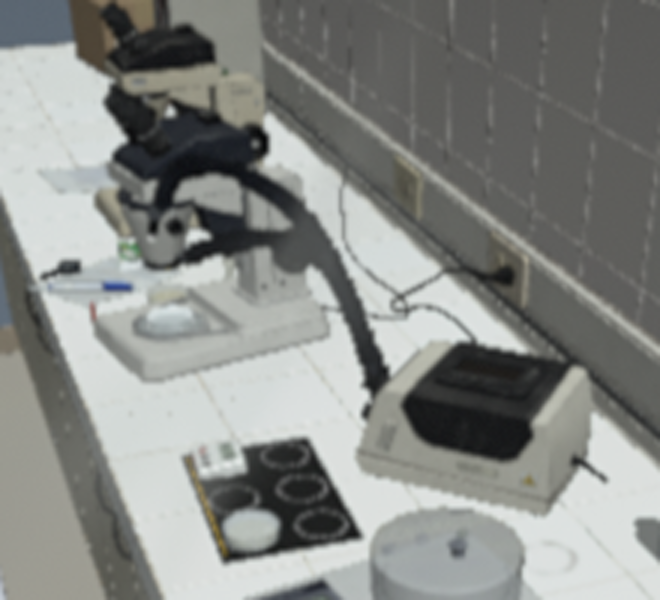

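```bash
python3 -m inch '{"dp":[[-9,0,0],[-9,0,0],[-9,0,0],[-9,0,0],[-9,0,0],[-9,0,0],[-9,0,0],[-9,0,0],[-9,0,0],[-9,0,0],[-9,0,0],[-9,0,0],[-9,0,0]],"yaw":[7.06,7.06,7.06,7.06,7.06,7.06,7.06,7.06,7.06,7.06,7.06,7.06,7.06]}' 87
python3 -m inch '{"dp":[[0,28,23],[0,28,23],[0,28,23],[0,28,23],[0,28,23],[0,28,23],[0,28,23],[0,28,23],[0,28,23],[0,28,23],[0,28,23],[0,28,23]],"yaw":[0,0,0,0,0,0,0,0,0,0,0,0]}'
```

```text
time_s: 1.23
position: [0.1531, 0.6056, 0.3505]
tcp_rot: [[-0.0, 0.96, -0.281], [-0.001, -0.281, -0.96], [-1.0, -0.0, 0.001]]
force: [-1.1, 0.6, 0.7]
opening: 1.0
time_s: 2.23
position: [0.4007, 0.2464, 0.3505]
tcp_rot: [[-0.0, 0.961, -0.275], [0.0, -0.275, -0.961], [-1.0, -0.0, 0.0]]
force: [0.0, 1.0, 1.0]
opening: 1.0
```

```bash
cat > snap.py <<'E'
import sys,pickle
from h import *
n=sys.argv[1]; c=bot.capture("wrist" if len(sys.argv)<3 else sys.argv[2]); cv2.imwrite(f"pics/{n}.png",c["color"][:,:,::-1])
pickle.dump((c["intrinsics"],c["pose"]),open(f"{n}.pkl","wb"))
E
python3 -m inch '{"dp":[[0,14,33],[0,14,33],[0,14,33],[0,14,33]],"yaw":[0,0,0,0]}'
python3 snap.py w1
python3 -m inch '{"dp":[[0,17,33],[0,17,33],[0,17,33],[0,17,33],[0,17,33],[0,17,33],[0,17,33],[0,17,33],[0,17,33],[0,17,33],[0,17,33],[0,17,33],[0,0,0]],"yaw":[0,0,0,0,0,0,0,0,0,0,0,0,0]}'
python3 snap.py w2
```

```text
time_s: 2.57
position: [0.4175, 0.1041, 0.3504]
tcp_rot: [[-0.0, 0.961, -0.275], [0.0, -0.275, -0.961], [-1.0, -0.0, 0.0]]
force: [-0.3, -0.0, -0.2]
opening: 0.995
time_s: 3.7
position: [0.5058, -0.3381, 0.3494]
tcp_rot: [[0.001, 0.96, -0.28], [-0.004, -0.28, -0.96], [-1.0, 0.002, 0.004]]
force: [0.3, -0.9, 0.3]
opening: 1.002
```

View pics/w1.png

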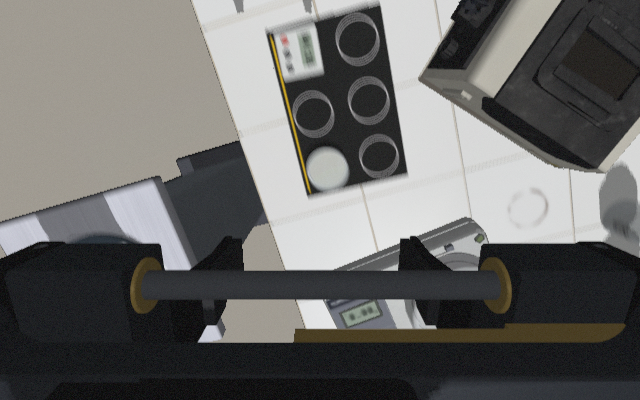

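View pics/w2.png

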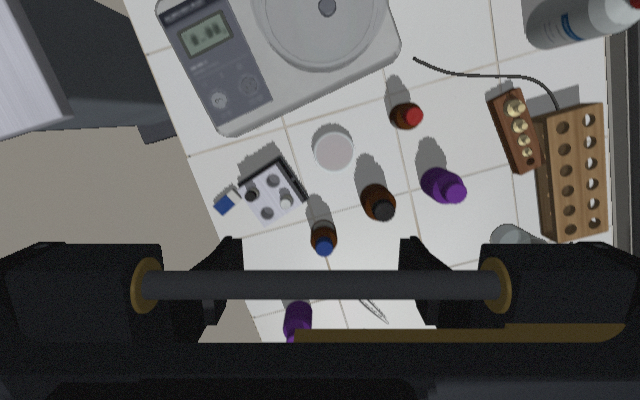

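```bash
python3 - <<'E'
from h import *
t=cv2.imread("pics/w2.png")
cv2.imwrite("pics/w2c.png",cv2.resize(t[110:262,220:420],None,fx=4,fy=4,interpolation=cv2.INTER_CUBIC)[:600])
t=cv2.imread("pics/w1.png")
cv2.imwrite("pics/w1c.png",cv2.resize(t[0:200,255:415],None,fx=3,fy=3,interpolation=cv2.INTER_CUBIC)[:600])
E
```

```text
(no output)
```

View pics/w2c.png

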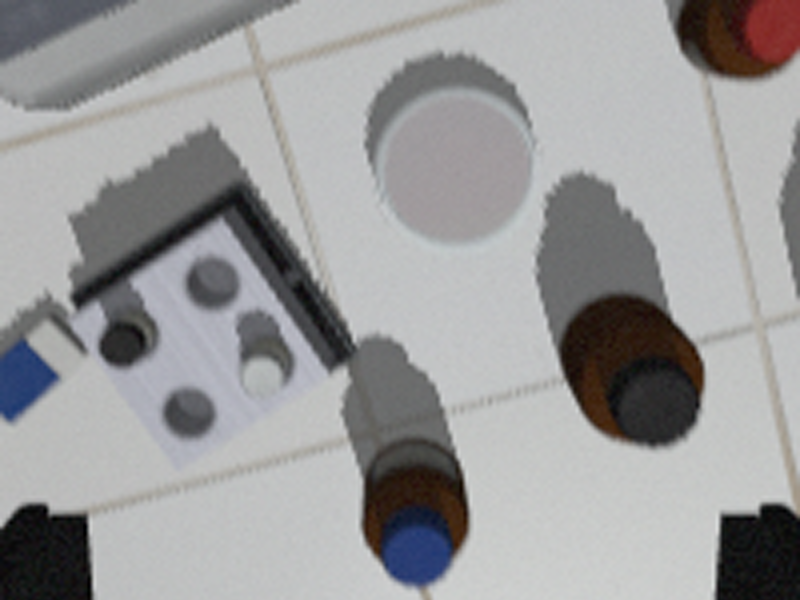

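View pics/w1c.png

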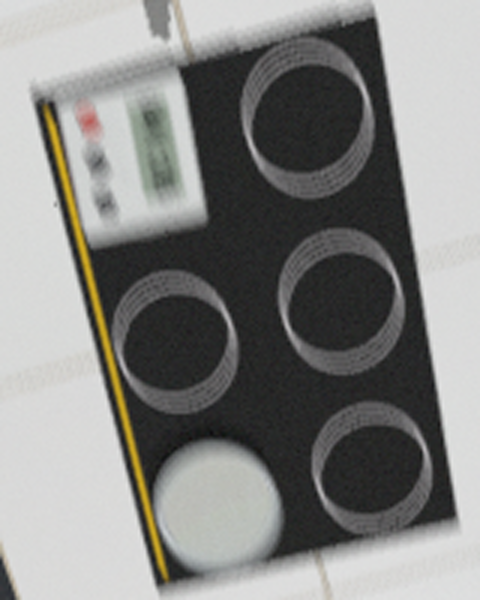

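```bash
python3 - <<'E'
from h import *
import pickle
K,P=pickle.load(open("w2.pkl","rb"))
r=lambda c,z:toz(K,P,((c[0]+.5)/4-.5+220,(c[1]+.5)/4-.5+110),z)
for n,c,z in [("red",(775,28),.072),("black",(655,402),.085),("blue",(417,547),.077),("pink",(457,166),.016),("vblack",(122,340),.066),("vwhite",(265,373),.066),("well1",(213,281),.046),("well2",(189,412),.046)]: print(n,r(c,z))
print(bot.read_state()["position"],bot.read_state()["tcp_rot"],P)
E
```

```text
red [ 0.6433 -0.3014  0.072 ]
black [ 0.5752 -0.41    0.085 ]
blue [ 0.4812 -0.4419  0.077 ]
pink [ 0.5326 -0.3218  0.016 ]
vblack [ 0.4021 -0.3414  0.066 ]
vwhite [ 0.4468 -0.3671  0.066 ]
well1 [ 0.4357 -0.3333  0.046 ]
well2 [ 0.411  -0.3782  0.046 ]
[ 0.5051 -0.3344  0.3493] [[-0.0006  0.9603 -0.279 ]
 [-0.     -0.279  -0.9603]
 [-1.     -0.0006  0.0002]] [[ 0.9599 -0.2705 -0.0741  0.5265]
 [-0.2805 -0.9229 -0.2638 -0.2652]
 [ 0.003   0.274  -0.9617  0.4995]
 [ 0.      0.      0.      1.    ]]
```

```bash
python3 -m inch '{"dp":[[28,4,-3],[38,4,-3],[38,4,-3],[38,4,-3],[38,4,-3],[30,3,-3],[18,0,0],[0,0,0],[0,0,0]],"yaw":[0,0,0,0,0,0,0,0,0]}'
python3 snap.py w3
```

```text
time_s: 4.5
position: [0.5315, -0.3184, 0.1218]
tcp_rot: [[-0.002, 0.962, -0.274], [0.002, -0.274, -0.962], [-1.0, -0.003, -0.002]]
force: [-0.2, 0.0, 0.7]
opening: 1.001
```

View pics/w3.png

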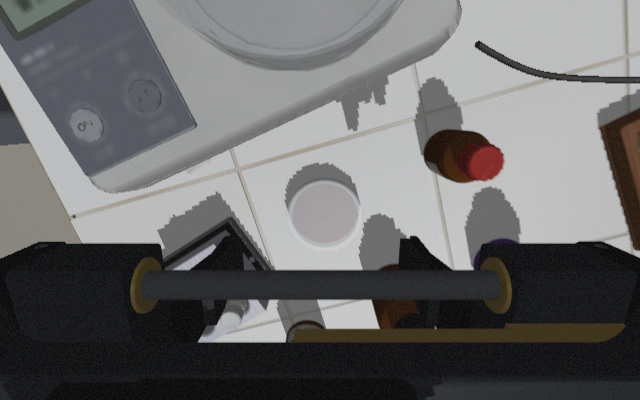

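```bash
python3 - <<'E'
from h import *
import pickle
K,P=pickle.load(open("w3.pkl","rb"))
p=toz(K,P,(325,213.5),.016); print(p, toz(K,P,(289,213),.016),toz(K,P,(361,213),.016),toz(K,P,(325,180),.016),toz(K,P,(325,247),.016))
print(bot.read_state()["position"], plan([p[0],p[1],.015]))
E
```

```text
[ 0.5337 -0.3231  0.016 ] [ 0.5045 -0.3143  0.016 ] [ 0.5632 -0.331   0.016 ] [ 0.5416 -0.2953  0.016 ] [ 0.5255 -0.3526  0.016 ]
[ 0.5324 -0.3195  0.1234] [108.3643   2.1786   3.0764]
```

```bash
python3 -m inch '{"dp":[[30,2,3],[30,0,0],[25,0,0],[14,0,0],[10,0,0],[0,0,0],[0,0,0]],"yaw":[0,0,0,0,0,0,0]}'
python3 -m inch '{"dp":[[0,0,0],[0,0,0],[0,0,0],[0,0,0],[0,0,0],[0,0,0],[0,0,0],[0,0,0],[0,0,0],[0,0,0]],"yaw":[0,0,0,0,0,0,0,0,0,0]}' 55
```

```text
time_s: 5.13
position: [0.5338, -0.3241, 0.0147]
tcp_rot: [[0.001, 0.961, -0.275], [-0.001, -0.275, -0.961], [-1.0, 0.002, 0.001]]
force: [-0.1, -0.7, -0.5]
opening: 1.001
time_s: 5.97
position: [0.5334, -0.3238, 0.0143]
tcp_rot: [[0.001, 0.961, -0.275], [-0.001, -0.275, -0.961], [-1.0, 0.001, 0.0]]
force: [-0.5, -0.1, 5.1]
opening: 0.738
```

```bash
python3 -m inch '{"dp":[[-10,0,0],[-25,0,0],[-38,0,0],[-38,0,0],[-38,0,0],[-38,-10,-15],[-38,-18,-28],[-20,-18,-28],[0,-19,-29],[0,-19,-29],[0,-19,-29],[0,-19,-29],[0,-19,-29],[0,-19,-29],[0,-19,-29],[0,-15,-20],[0,-9,-8],[0,0,0],[0,0,0],[0,0,0]],"yaw":[0,0,0,0,0,0,0,0,0,0,0,0,0,0,0,0,0,0,0,0]}'
python3 snap.py w4
```

```text
time_s: 7.63
position: [0.4239, 0.0158, 0.2519]
tcp_rot: [[0.002, 0.961, -0.276], [-0.001, -0.276, -0.961], [-1.0, 0.002, 0.0]]
force: [0.3, -0.2, -0.4]
opening: 0.736
```

View pics/w4.png

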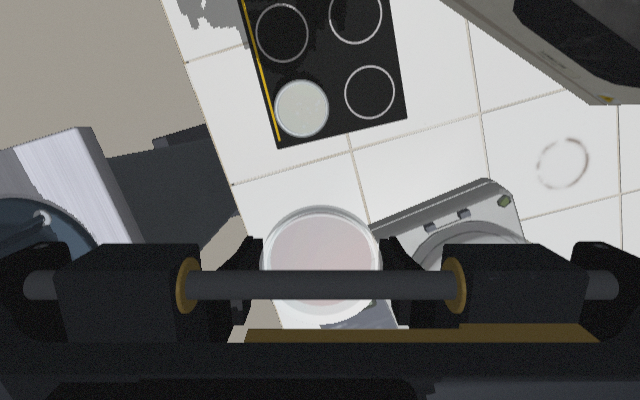

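```bash
python3 - <<'E'
from h import *
t=cv2.imread("pics/w4.png")
cv2.imwrite("pics/w4a.png",cv2.resize(t[0:150,230:420],None,fx=4,fy=4,interpolation=cv2.INTER_CUBIC))
cv2.imwrite("pics/w4b.png",cv2.resize(t[195:335,240:410],None,fx=4,fy=4,interpolation=cv2.INTER_CUBIC))
E
```

```text
(no output)
```

View pics/w4a.png

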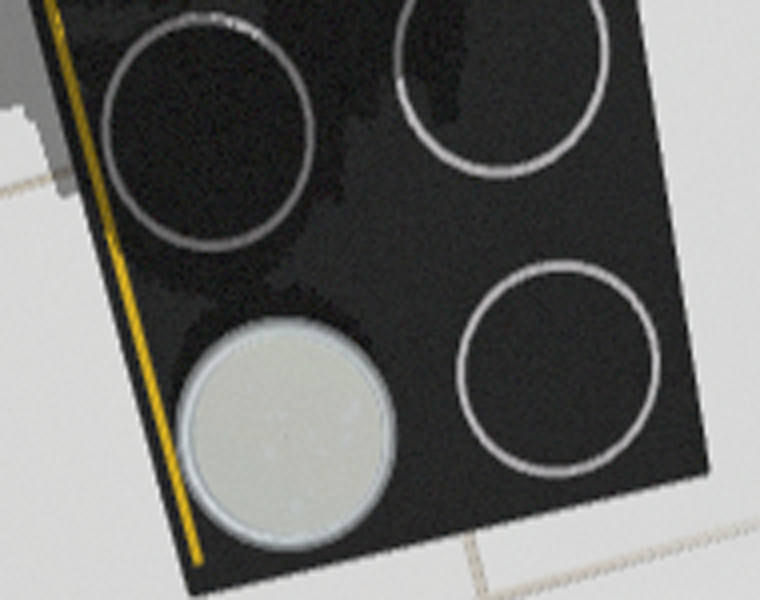

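View pics/w4b.png

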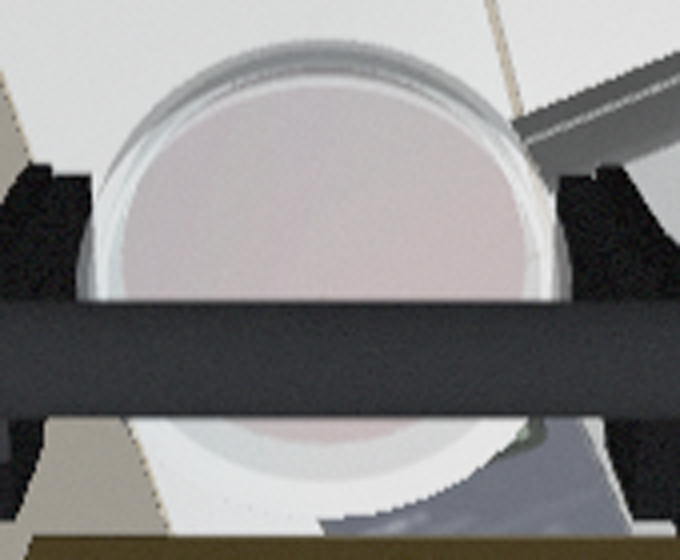

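```bash
python3 - <<'E'
from h import *
import pickle
K,P=pickle.load(open("w4.pkl","rb"))
r=lambda c,z:toz(K,P,((c[0]+.5)/4-.5+230,(c[1]+.5)/4-.5),z)
for n,c,z in [("cream",(286.5,434),.02),("FM",(209,131.5),.004),("BR",(558.5,369),.004)]: print(n,r(c,z))
s=bot.read_state(); T=s["position"];R=s["tcp_rot"]; print(T)
t=cv2.imread("pics/w4.png"); t=cv2.resize(t[195:335,240:410],None,fx=4,fy=4,interpolation=cv2.INTER_CUBIC)
for dz,col in [(0,(0,0,255))]:
  for h,col in [(0.0015,(0,0,255)),(-0.0145,(0,255,0))]:
    pts=[]
    for a in np.linspace(0,6.283,200):
        q=proj(K,P,T+R@np.array([-h,.0325*np.cos(a),.0325*np.sin(a)+dz])); pts.append(((q-[240,195])*4+1.5))
    cv2.polylines(t,[np.int32(pts)],True,col,1)
cv2.imwrite("pics/w4o.png",t)
E
```

```text
cream [0.4263 0.1028 0.02  ]
FM [0.4284 0.1879 0.004 ]
BR [0.5086 0.0987 0.004 ]
[0.424  0.0156 0.2517]
```

View pics/w4o.png

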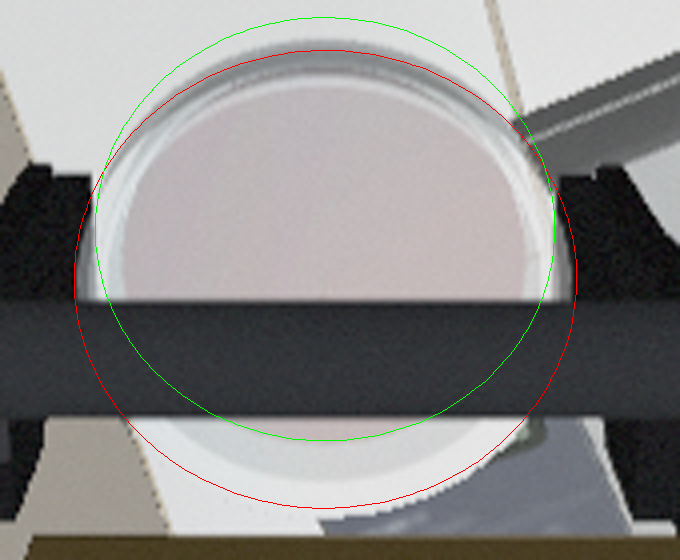

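```bash
python3 - <<'E'
from h import *
print(plan([.4265,.1025,.06]))
E
```

```text
[191.6794 -21.9106 -84.3223]
```

```bash
python3 -m inch '{"dp":[[0,-4,-14],[10,-5,-20],[20,-5,-20],[30,-5,-20],[35,-3,-10],[35,0,0],[30,0,0],[20,0,0],[12,0,0],[0,0,0],[0,0,0]],"yaw":[0,0,0,0,0,0,0,0,0,0,0]}'; python3 -c "
from h import *
print(plan([.4265,.1025,.035]))"
```

```text
time_s: 8.6
position: [0.4255, 0.1028, 0.0588]
tcp_rot: [[-0.001, 0.961, -0.277], [-0.0, -0.277, -0.961], [-1.0, -0.001, 0.0]]
force: [-0.4, -1.6, 0.5]
opening: 0.735
[23.7684  1.103  -0.032 ]
```

```bash
python3 -m inch '{"dp":[[10,1,0],[7,0,0],[4,0,0],[2,0,0],[1,0,0],[0,0,0],[0,0,0]],"yaw":[0,0,0,0,0,0,0]}'; python3 -m inch '{"dp":[[0,0,0],[0,0,0],[0,0,0],[0,0,0],[0,0,0],[0,0,0]],"yaw":[0,0,0,0,0,0]}' 87; python3 snap.py s1 side; python3 snap.py w5
```

```text
time_s: 9.18
position: [0.4259, 0.1035, 0.0359]
tcp_rot: [[0.001, 0.961, -0.275], [-0.0, -0.275, -0.961], [-1.0, 0.001, -0.0]]
force: [-0.1, -0.2, 0.2]
opening: 0.735
time_s: 9.68
position: [0.4258, 0.1035, 0.0356]
tcp_rot: [[0.0, 0.961, -0.275], [-0.0, -0.275, -0.961], [-1.0, 0.0, -0.0]]
force: [-0.6, 0.4, 0.4]
opening: 0.985
```

```bash
python3 - <<'E'
from h import *
t=cv2.imread("pics/s1.png"); cv2.imwrite("pics/s1c.png",cv2.resize(t[120:200,210:330],None,fx=6,fy=6,interpolation=cv2.INTER_CUBIC))
t=cv2.imread("pics/w5.png"); cv2.imwrite("pics/w5c.png",cv2.resize(t[140:340,180:460],None,fx=2.8,fy=2.8,interpolation=cv2.INTER_CUBIC))
E
```

View pics/s1c.png

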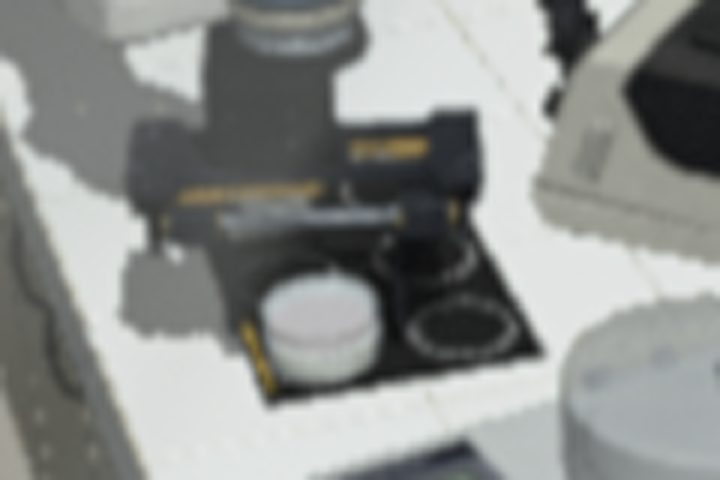

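View pics/w5c.png

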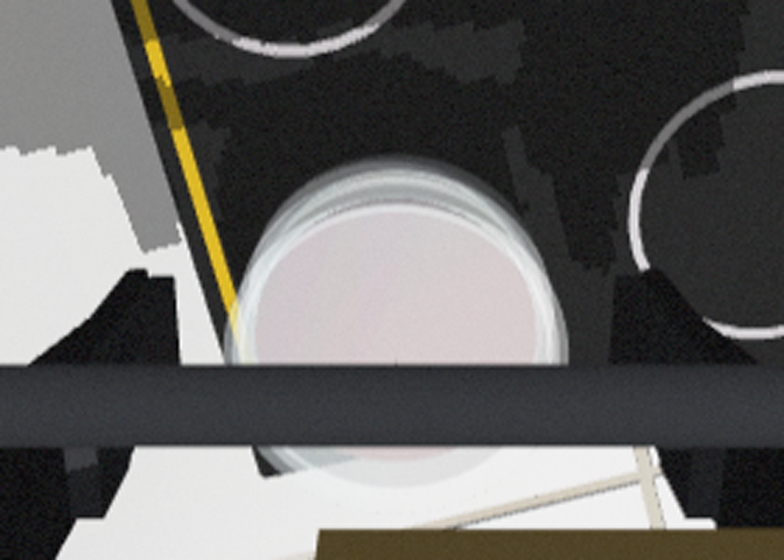

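```bash
python3 -m inch '{"dp":[[-10,0,0],[-25,0,0],[-36,0,0],[-36,0,0],[-36,4,15],[-36,4,14],[-36,4,15],[0,4,14],[0,0,0],[0,0,0]],"yaw":[0,0,0,0,0,0,0,0,0,0]}'; python3 snap.py w6; python3 - <<'E'
from h import *
t=cv2.imread("pics/w6.png"); cv2.imwrite("pics/w6c.png",cv2.resize(t[0:230,200:440],None,fx=2.6,fy=2.6,interpolation=cv2.INTER_CUBIC))
print(bot.read_state()["position"],plan([.4815,-.444,.30]))
E
```

```text
time_s: 10.62
position: [0.4246, 0.0431, 0.2506]
tcp_rot: [[-0.0, 0.961, -0.277], [0.0, -0.277, -0.961], [-1.0, -0.0, -0.0]]
force: [-0.2, 0.5, 0.6]
opening: 0.996
[0.4241 0.0436 0.2498] [-50.665  189.7498 452.7587]
```

View pics/w6c.png

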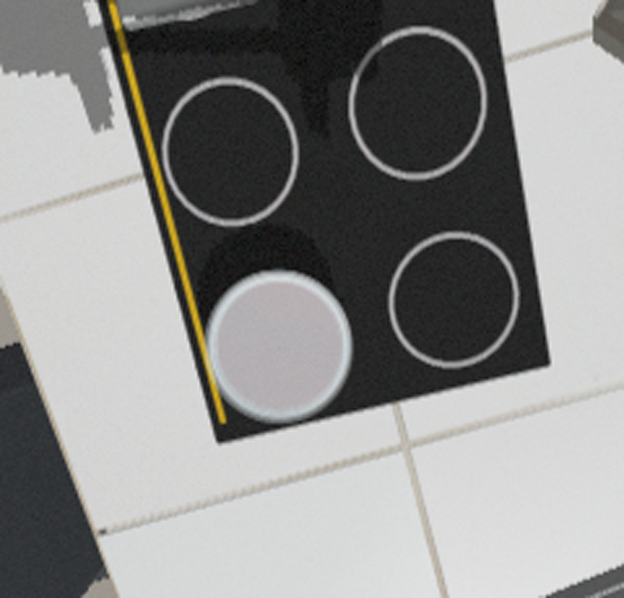

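```bash
python3 - <<'E'
from h import *
import pickle
K,P=pickle.load(open("w6.pkl","rb"))
r=lambda c,z:toz(K,P,((c[0]+.5)/2.6-.5+200,(c[1]+.5)/2.6-.5),z)
for n,c,z in [("pink",(280,345.5),.036),("FM",(230.5,151.5),.004),("BR",(454.5,300),.004),("BM",(418,104),.004)]: print(n,r(c,z))
E
python3 -m inch '{"dp":[[-5,7,16],[-5,14,32],[-5,14,33],[-5,14,33],[-5,14,33],[-5,14,33],[-5,14,33],[-5,14,33],[0,14,33],[0,14,33],[0,14,33],[0,14,33],[0,14,33],[0,12,24],[0,4,14],[0,0,0]],"yaw":[0,0,0,0,0,0,0,0,0,0,0,0,0,0,0,0]}' 50
python3 -m inch '{"dp":[[30,0,0],[40,0,0],[30,0,0],[10,0,0],[0,0,0],[0,0,0]],"yaw":[0,0,0,0,0,0]}'
python3 snap.py w7
```

```text
pink [0.4264 0.1027 0.036 ]
FM [0.4278 0.1881 0.004 ]
BR [0.5085 0.0988 0.004 ]
BM [0.5124 0.1835 0.004 ]
time_s: 12.0
position: [0.4851, -0.443, 0.2872]
tcp_rot: [[-0.002, 0.961, -0.277], [0.002, -0.277, -0.961], [-1.0, -0.003, -0.001]]
force: [0.0, -0.0, 1.0]
opening: 0.574
time_s: 12.5
position: [0.4856, -0.4399, 0.1804]
tcp_rot: [[-0.001, 0.962, -0.274], [0.001, -0.274, -0.962], [-1.0, -0.001, -0.001]]
force: [0.8, -0.2, 0.5]
opening: 0.575
```

View pics/w7.png

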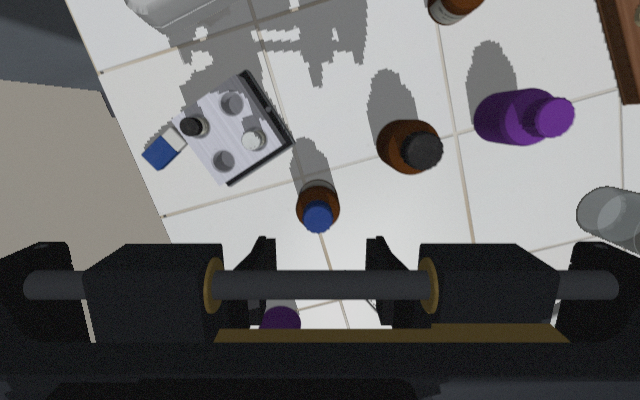

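```bash
python3 - <<'E'
from h import *
t=cv2.imread("pics/w7.png"); cv2.imwrite("pics/w7c.png",cv2.resize(t[60:240,160:450],None,fx=2.7,fy=2.7,interpolation=cv2.INTER_CUBIC))
cv2.imwrite("pics/w7d.png",cv2.resize(t[170:250,280:360],None,fx=7,fy=7,interpolation=cv2.INTER_CUBIC))
E
```

```text
(no output)
```

View pics/w7c.png

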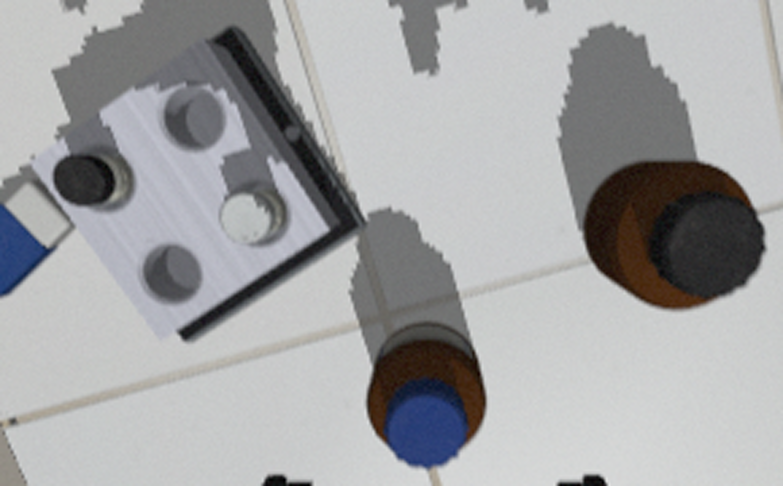

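View pics/w7d.png

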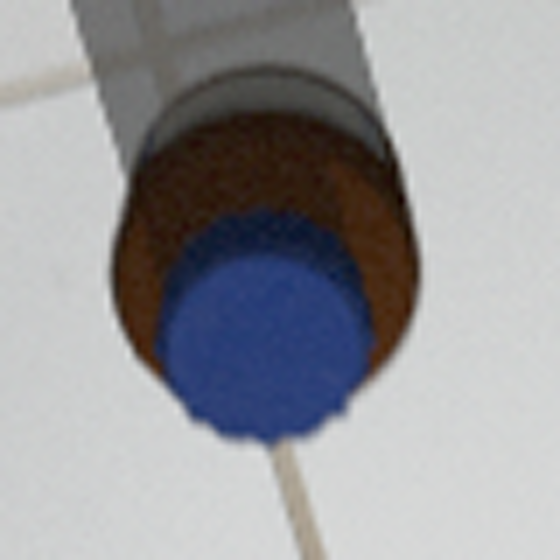

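```bash
python3 - <<'E'
from h import *
import pickle
K,P=pickle.load(open("w7.pkl","rb"))
b=toz(K,P,((267.5+.5)/7-.5+280,(346.5)/7-.5+170),.077); print("blue",b)
r=lambda c,z:toz(K,P,((c[0]+.5)/2.7-.5+160,(c[1]+.5)/2.7-.5+60),z)
for n,c,z in [("black",(711,245),.085),("vb",(84,181),.066),("vw",(248,217),.066),("w1",(196,119),.046),("w2",(172,273),.046)]: print(n,r(c,z))
print(bot.read_state()["position"],plan([b[0],b[1],.063]))
E
```

```text
blue [ 0.4811 -0.4469  0.077 ]
black [ 0.5752 -0.4133  0.085 ]
vb [ 0.4025 -0.3462  0.066 ]
vw [ 0.4465 -0.3698  0.066 ]
w1 [ 0.4362 -0.3365  0.046 ]
w2 [ 0.4116 -0.3804  0.046 ]
[ 0.4862 -0.441   0.1819] [118.8867  -3.5079   7.0369]
```

```bash
python3 -m inch '{"dp":[[0,-3.5,7],[25,0,0],[35,0,0],[30,0,0],[18,0,0],[8,0,0],[3,0,0],[0,0,0],[0,0,0]],"yaw":[0,0,0,0,0,0,0,0,0]}'; python3 -c "
from h import *
print(plan([.4811,-.4469,.063]))"; python3 -m inch '{"dp":[[0,0,0],[0,0,0],[0,0,0],[0,0,0],[0,0,0],[0,0,0],[0,0,0],[0,0,0]],"yaw":[0,0,0,0,0,0,0,0]}' 15
```

```text
time_s: 13.3
position: [0.4808, -0.4482, 0.0636]
tcp_rot: [[0.002, 0.961, -0.275], [-0.003, -0.275, -0.961], [-1.0, 0.003, 0.002]]
force: [0.3, -0.3, -0.1]
opening: 0.573
[ 0.5552 -0.0461 -1.3008]
time_s: 13.97
position: [0.4801, -0.4469, 0.062]
tcp_rot: [[0.0, 0.961, -0.275], [-0.001, -0.275, -0.961], [-1.0, 0.001, 0.0]]
force: [-0.3, 0.4, 3.7]
opening: 0.281
```

```bash
python3 -m inch '{"dp":[[-10,0,0],[-25,0,0],[-35,0,0],[-38,0,0],[-38,-3,-8],[-38,-7,-18],[-24,-10,-27],[0,-13,-34],[0,-13,-34],[0,-13,-34],[0,-13,-34],[0,-13,-34],[0,-13,-34],[0,-13,-34],[0,-13,-34]],"yaw":[0,0,0,0,0,0,0,0,0,0,0,0,0,0,0]}'; python3 -m inch '{"dp":[[0,-13,-34],[0,-13,-34],[0,-13,-34],[0,-13,-34],[0,-13,-34],[0,-12,-34],[0,-10,-30],[0,-7,-25],[0,-4,-14],[0,0,0],[0,0,0]],"yaw":[0,0,0,0,0,0,0,0,0,0,0]}'; python3 -c "
from h import *
print(plan([.4283,.1876,.0665]))"
```

```text
time_s: 15.22
position: [0.4492, -0.0988, 0.2689]
tcp_rot: [[-0.0, 0.961, -0.276], [0.0, -0.276, -0.961], [-1.0, -0.0, -0.0]]
force: [1.6, 0.9, -1.2]
opening: 0.28
time_s: 16.13
position: [0.4305, 0.1892, 0.2687]
tcp_rot: [[-0.0, 0.962, -0.273], [-0.001, -0.273, -0.962], [-1.0, -0.0, 0.001]]
force: [-0.2, -0.7, -1.6]
opening: 0.283
[202.1918  -1.6496   2.0061]
```

```bash
python3 -m inch '{"dp":[[20,-1.5,2],[38,0,0],[38,0,0],[38,0,0],[30,0,0],[18,0,0],[10,0,0],[5,0,0],[3,0,0],[0,0,0],[0,0,0]],"yaw":[0,0,0,0,0,0,0,0,0,0,0]}'; python3 -c "
from h import *
print(plan([.4283,.1876,.0665]))"; python3 snap.py w8
```

```text
time_s: 17.05
position: [0.4298, 0.187, 0.0694]
tcp_rot: [[0.001, 0.961, -0.276], [0.0, -0.276, -0.961], [-1.0, 0.001, -0.001]]
force: [0.3, 0.2, -1.7]
opening: 0.278
[ 2.8676 -1.59   -0.1427]
```

View pics/w8.png

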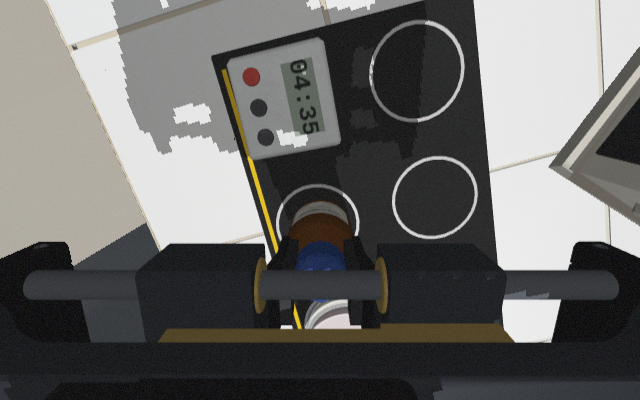

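```bash
python3 -m inch '{"dp":[[1,-1.5,0],[1,0,0],[1,0,0],[0,0,0],[0,0,0],[0,0,0]],"yaw":[0,0,0,0,0,0]}'; python3 snap.py w9; python3 - <<'E'
from h import *
import pickle
print(bot.read_state()["position"],bot.read_state()["force"])
K,P=pickle.load(open("w9.pkl","rb")); print(proj(K,P,[.4283,.1876,.004]))
t=cv2.imread("pics/w9.png"); cv2.imwrite("pics/w9c.png",cv2.resize(t[170:330,250:390],None,fx=4,fy=4,interpolation=cv2.INTER_CUBIC)[:600])
E
```

```text
time_s: 17.6
position: [0.4279, 0.1879, 0.066]
tcp_rot: [[0.001, 0.961, -0.275], [0.0, -0.275, -0.961], [-1.0, 0.001, -0.0]]
force: [0.5, -0.7, 3.6]
opening: 0.28
[0.4279 0.1879 0.066 ] [-0.2757  0.6253  2.617 ]
[321.2286 226.4981]
```

View pics/w9c.png

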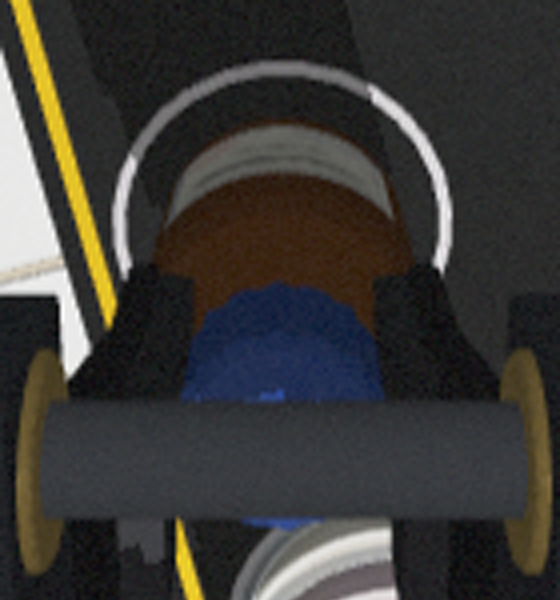

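```bash
python3 -m inch '{"dp":[[0,0,0],[0,0,0],[0,0,0],[0,0,0],[0,0,0],[0,0,0],[-10,0,0],[-20,0,0],[-30,0,0],[-36,0,0],[-36,0,0],[-36,5,8],[-16,10,17],[0,15,26]],"yaw":[0,0,0,0,0,0,0,0,0,0,0,0,0,0]}' 55;  python3 -m inch '{"dp":[[0,18,31],[0,18,31],[0,18,31],[0,18,31],[0,18,31],[0,18,31],[0,18,31],[0,18,31],[0,18,31],[0,18,31],[0,18,31],[0,18,31],[0,18,31],[10,18,31],[15,15,27],[18,11,25],[17,0,0],[0,0,0],[0,0,0]],"yaw":[0,0,0,0,0,0,0,0,0,0,0,0,0,0,0,0,0,0,0]}'; python3 snap.py w10; python3 snap.py s10 side; python3 - <<'E'
from h import *
t=cv2.imread("pics/s10.png"); cv2.imwrite("pics/s10c.png",cv2.resize(t[120:200,210:330],None,fx=6,fy=6,interpolation=cv2.INTER_CUBIC))
E
```

```text
time_s: 18.82
position: [0.4447, 0.1315, 0.254]
tcp_rot: [[0.01, 0.962, -0.272], [0.001, -0.272, -0.962], [-1.0, 0.009, -0.004]]
force: [1.1, -0.8, -0.2]
opening: 0.63
time_s: 20.4
position: [0.5748, -0.4123, 0.1878]
tcp_rot: [[-0.003, 0.961, -0.276], [0.004, -0.276, -0.961], [-1.0, -0.004, -0.003]]
force: [0.1, -0.1, 0.0]
opening: 0.631
```

View pics/w10.png

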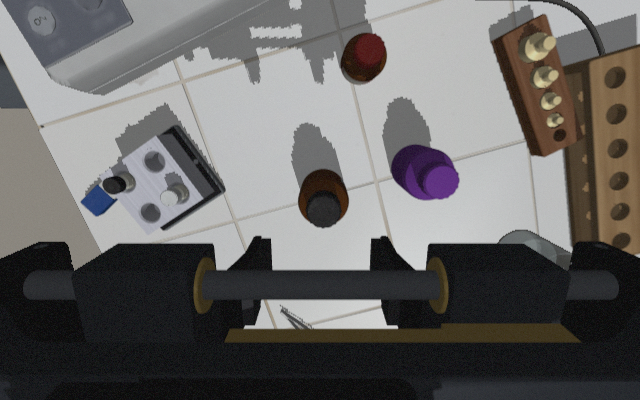

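View pics/s10c.png

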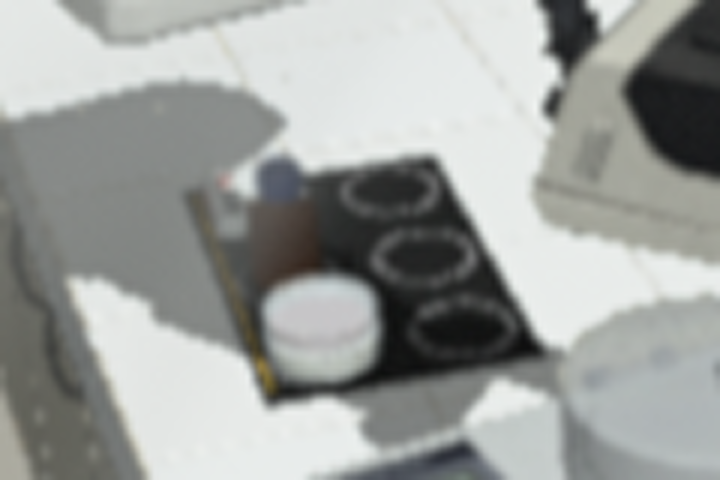

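```bash
python3 - <<'E'
from h import *
t=cv2.imread("pics/w10.png"); cv2.imwrite("pics/w10c.png",cv2.resize(t[160:240,280:370],None,fx=7,fy=7,interpolation=cv2.INTER_CUBIC))
E
```

```text
(no output)
```

View pics/w10c.png

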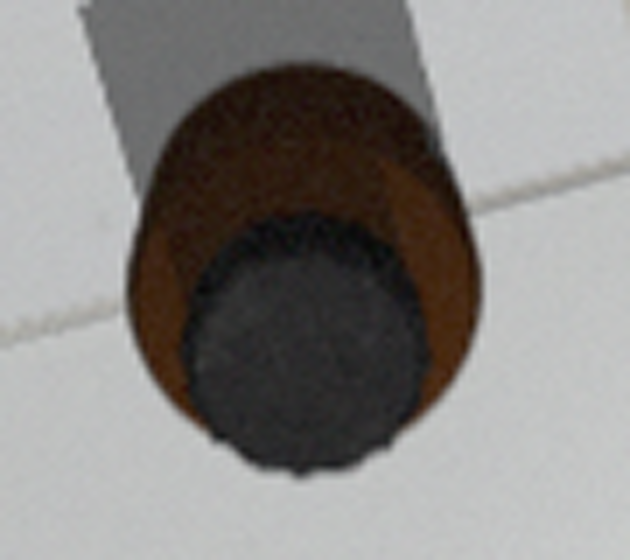

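```bash
python3 - <<'E'
from h import *
import pickle
K,P=pickle.load(open("w10.pkl","rb"))
b=toz(K,P,(308.5/7-.5+280,362.5/7-.5+160),.085); print(b,bot.read_state()["position"],plan([b[0],b[1],.0705]))
E
```

```text
[ 0.5766 -0.4138  0.085 ] [ 0.5763 -0.4126  0.1906] [120.0867   0.5084   1.0737]
```

```bash
python3 -m inch '{"dp":[[10,0.5,1],[25,0,0],[35,0,0],[28,0,0],[14,0,0],[6,0,0],[2,0,0],[0,0,0],[0,0,0]],"yaw":[0,0,0,0,0,0,0,0,0]}'; python3 -c "
from h import *
print(plan([.5766,-.4138,.0705]))"; python3 -m inch '{"dp":[[0,0,0],[0,0,0],[0,0,0],[0,0,0],[0,0,0],[0,0,0],[0,0,0],[0,0,0]],"yaw":[0,0,0,0,0,0,0,0]}' 18
```

```text
time_s: 21.25
position: [0.5774, -0.4154, 0.0718]
tcp_rot: [[0.003, 0.961, -0.275], [-0.003, -0.275, -0.961], [-1.0, 0.003, 0.002]]
force: [-0.9, -0.6, 0.2]
opening: 0.634
[ 1.2748 -1.1601 -1.284 ]
time_s: 21.92
position: [0.5763, -0.4145, 0.07]
tcp_rot: [[0.0, 0.961, -0.275], [-0.0, -0.275, -0.961], [-1.0, 0.0, 0.0]]
force: [-0.6, 0.4, 2.5]
opening: 0.328
```

```bash
python3 -m inch '{"dp":[[-10,0,0],[-25,0,0],[-35,0,0],[-38,0,0],[-38,0,0],[-38,-6,-14],[-31,-13,-30],[0,-14,-33],[0,-14,-33],[0,-14,-33],[0,-14,-33],[0,-14,-33],[0,-14,-33],[0,-14,-33],[0,-14,-33],[0,-14,-33]],"yaw":[0,0,0,0,0,0,0,0,0,0,0,0,0,0,0,0]}'; python3 -m inch '{"dp":[[0,-14,-33],[0,-14,-33],[0,-14,-33],[0,-12,-27],[0,-7,-16],[0,0,0],[0,0,0],[0,0,0]],"yaw":[0,0,0,0,0,0,0,0]}'; python3 -c "
from h import *
print(plan([.5087,.0985,.074]))"; python3 snap.py w11
```

```text
time_s: 23.25
position: [0.5302, -0.0474, 0.2828]
tcp_rot: [[0.0, 0.961, -0.276], [0.0, -0.276, -0.961], [-1.0, 0.0, -0.0]]
force: [0.1, -0.3, -0.6]
opening: 0.329
time_s: 23.92
position: [0.5115, 0.1037, 0.2826]
tcp_rot: [[0.0, 0.961, -0.275], [-0.001, -0.275, -0.961], [-1.0, 0.001, 0.001]]
force: [0.5, 0.2, -0.2]
opening: 0.329
[208.5942  -1.4088   5.6382]
```

View pics/w11.png

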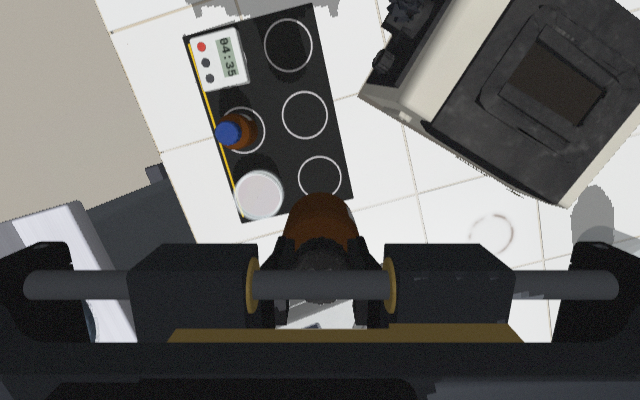

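```bash
python3 - <<'E'
from h import *
import pickle
K,P=pickle.load(open("w11.pkl","rb"))
for c in [(319.5,177.5),(304.5,115),(288.5,46)]: print(toz(K,P,c,.004))
E
python3 -m inch '{"dp":[[20,-1.5,5],[38,0,0],[38,0,0],[38,0,0],[32,0,0],[20,0,0],[10,0,0],[6,0,0],[2,0,0],[0,0,0],[0,0,0]],"yaw":[0,0,0,0,0,0,0,0,0,0,0]}'; python3 -c "
from h import *
print(plan([.5087,.0985,.0745]))"; python3 snap.py w12;python3 - <<'E'
from h import *
t=cv2.imread("pics/w12.png"); cv2.imwrite("pics/w12c.png",cv2.resize(t[130:330,220:420],None,fx=3,fy=3,interpolation=cv2.INTER_CUBIC)[:600])
E
```

```text
[0.5088 0.0983 0.004 ]
[0.5128 0.1832 0.004 ]
[0.5175 0.2671 0.004 ]
time_s: 24.88
position: [0.5097, 0.0996, 0.0796]
tcp_rot: [[0.003, 0.961, -0.276], [-0.0, -0.276, -0.961], [-1.0, 0.003, -0.001]]
force: [-0.2, 0.4, -0.9]
opening: 0.33
[ 5.0573 -0.683   1.3446]
```

View pics/w12c.png

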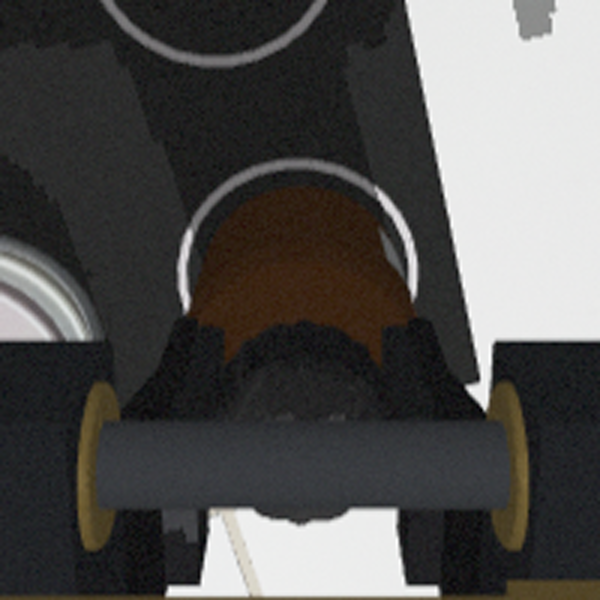

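```bash
python3 -m inch '{"dp":[[2,-1,1],[1.5,0,0],[1,0,0],[0.7,0,0],[0,0,0],[0,0,0]],"yaw":[0,0,0,0,0,0]}'; python3 -c "
from h import *
print(plan([.5087,.0985,.074]),bot.read_state()['force'])"
```

```text
time_s: 25.43
position: [0.5074, 0.0992, 0.0739]
tcp_rot: [[0.001, 0.961, -0.275], [-0.0, -0.275, -0.961], [-1.0, 0.001, -0.0]]
force: [-1.5, -0.2, 5.7]
opening: 0.323
[-0.0605  1.4361  0.3659] [-1.5376 -0.2019  5.6586]
```

```bash
python3 -m inch '{"dp":[[0,0,0],[0,0,0],[0,0,0],[0,0,0],[0,0,0],[0,0,0],[-8,0,0],[-18,0,0],[-28,0,0],[-30,0,0],[-30,0,0],[-30,0,0],[-30,0,0]],"yaw":[0,0,0,0,0,0,0,0,0,0,0,0,0]}' 55;  python3 -m inch '{"dp":[[-15,0,0],[0,0,0],[0,0,0],[0,0,0],[0,0,0],[0,0,0],[0,0,0],[0,0,0],[0,0,0],[0,0,0],[0,0,0],[0,0,0]],"yaw":[-6.17,-6.17,-6.17,-6.17,-6.17,-6.17,-6.17,-6.17,-6.17,-6.17,-6.17,-6.17]}' 36; python3 -c "
from h import *
print(plan([.4025,-.3455,.17]))"
```

```text
time_s: 26.52
position: [0.5068, 0.0992, 0.2492]
tcp_rot: [[0.0, 0.961, -0.275], [0.0, -0.275, -0.961], [-1.0, 0.0, -0.0]]
force: [0.7, 0.6, -0.6]
opening: 0.631
time_s: 27.52
position: [0.507, 0.0992, 0.2626]
tcp_rot: [[0.0, 0.524, 0.851], [-0.0, 0.851, -0.524], [-1.0, 0.0, 0.0]]
force: [0.7, 0.9, -0.6]
opening: 0.416
[  92.6426 -433.3974  144.2303]
```

```bash
python3 -m inch '{"dp":[[0,-16,6],[0,-32,10],[0,-33,11],[0,-33,11],[0,-33,11],[0,-33,11],[0,-33,11],[0,-33,11],[0,-33,11],[0,-33,11],[0,-33,11],[0,-33,11],[10,-30,10],[30,-18,7],[35,-7,3],[18,0,0],[0,0,0],[0,0,0],[0,0,0]],"yaw":[0,0,0,0,0,0,0,0,0,0,0,0,0,0,0,0,0,0,0]}'; python3 -c "
from h import *
print(plan([.4025,-.3455,.17]))"; python3 snap.py w13;python3 - <<'E'
from h import *
t=cv2.imread("pics/w13.png"); cv2.imwrite("pics/w13c.png",cv2.resize(t[130:330,220:420],None,fx=3,fy=3,interpolation=cv2.INTER_CUBIC)[:600])
E
```

```text
time_s: 29.1
position: [0.4028, -0.3459, 0.1705]
tcp_rot: [[0.001, 0.529, 0.849], [-0.002, 0.849, -0.529], [-1.0, -0.001, 0.002]]
force: [0.6, 0.4, 0.5]
opening: 0.412
[ 0.4645  0.1885 -0.4412]
```

View pics/w13.png

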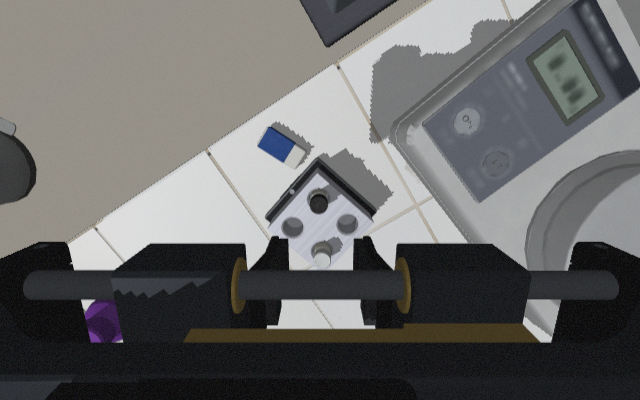

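View pics/w13c.png

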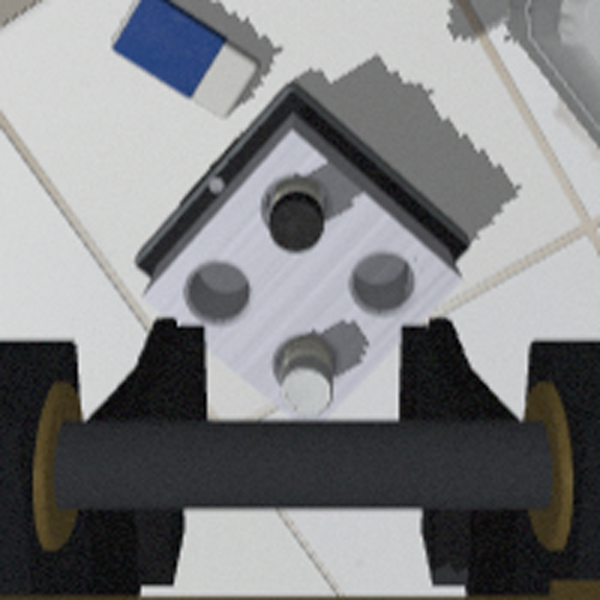

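```bash
python3 - <<'E'
from h import *
import pickle
K,P=pickle.load(open("w13.pkl","rb"))
r=lambda c,z:toz(K,P,((c[0]+.5)/3-.5+220,(c[1]+.5)/3-.5+130),z)
b=r((297,223),.066); print(b,r((306,391),.066),plan([b[0],b[1],.060]))
A,B=r((217,292),.046),r((382,282),.046);print(A,B,(A+B)/2)
E
```

```text
[ 0.3996 -0.3444  0.066 ] [ 0.4444 -0.3693  0.066 ] [110.9136  -0.285   -4.1932]
[ 0.4099 -0.38    0.046 ] [ 0.4339 -0.3353  0.046 ] [ 0.4219 -0.3576  0.046 ]
```

```bash
python3 -m inch '{"dp":[[10,0,-3.5],[25,0,0],[30,0,0],[23,0,0],[12,0,0],[6,0,0],[3,0,0],[0,0,0],[0,0,0],[0,0,0]],"yaw":[0,0,0,0,0,0,0,0,0,0]}'; python3 -c "
from h import *
print(plan([.3996,-.3444,.06]))"; python3 snap.py w14;python3 - <<'E'
from h import *
t=cv2.imread("pics/w14.png"); cv2.imwrite("pics/w14c.png",cv2.resize(t[130:330,220:420],None,fx=3,fy=3,interpolation=cv2.INTER_CUBIC)[:600])
E
```

```text
time_s: 29.98
position: [0.3999, -0.3444, 0.0614]
tcp_rot: [[0.002, 0.529, 0.849], [-0.002, 0.849, -0.529], [-1.0, -0.001, 0.003]]
force: [0.8, 1.0, 0.9]
opening: 0.412
[ 1.4334 -0.1784 -0.2383]
```

View pics/w14c.png

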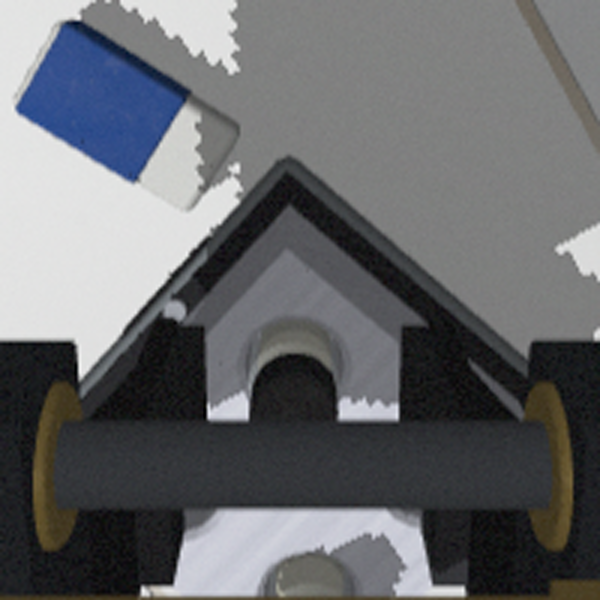

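```bash
python3 -m inch '{"dp":[[1,-1,0],[0,0,0],[0,0,0]],"yaw":[0,0,0]}'; python3 -m inch '{"dp":[[0,0,0],[0,0,0],[0,0,0],[0,0,0],[0,0,0],[0,0,0],[0,0,0],[0,0,0]],"yaw":[0,0,0,0,0,0,0,0]}' 8
```

```text
time_s: 30.28
position: [0.3987, -0.3447, 0.0594]
tcp_rot: [[0.0, 0.529, 0.849], [-0.0, 0.849, -0.529], [-1.0, -0.0, 0.0]]
force: [-0.6, -0.1, -0.0]
opening: 0.409
time_s: 30.95
position: [0.3987, -0.3445, 0.0591]
tcp_rot: [[-0.0, 0.529, 0.849], [0.0, 0.849, -0.529], [-1.0, 0.0, -0.0]]
force: [0.9, -0.5, -0.3]
opening: 0.182
```

```bash
python3 -m inch '{"dp":[[-4,0,0],[-10,0,0],[-15,0,0],[-20,0,0],[-25,0,0],[-30,0,0],[-35,0,0],[-35,0,0],[-20,0,0],[-6,0,0],[0,0,0],[0,0,0]],"yaw":[0,0,0,0,0,0,0,0,0,0,0,0]}'; python3 snap.py w15;python3 - <<'E'
from h import *
t=cv2.imread("pics/w15.png"); cv2.imwrite("pics/w15c.png",cv2.resize(t[130:330,220:420],None,fx=3,fy=3,interpolation=cv2.INTER_CUBIC)[:600])
print(plan([.5177,.2672,.2596]))
E
```

```text
time_s: 31.95
position: [0.3981, -0.3438, 0.2587]
tcp_rot: [[-0.001, 0.529, 0.849], [0.001, 0.849, -0.529], [-1.0, 0.0, -0.001]]
force: [-0.4, -0.3, 0.3]
opening: 0.182
[  -0.4674  581.6258 -221.4009]
```

View pics/w15c.png

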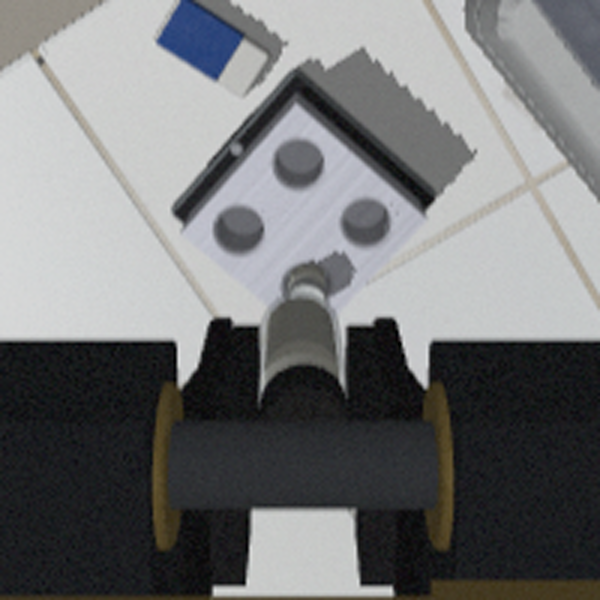

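```bash
python3 -m inch '{"dp":[[0,0,0],[0,0,0],[0,0,0],[0,0,0],[0,0,0],[0,10,2],[0,25,5],[0,35,7],[0,35,7],[0,35,7],[0,35,7],[0,35,7],[0,35,7],[0,35,7]],"yaw":[-6.4,-6.4,-6.4,-6.4,-6.4,0,0,0,0,0,0,0,0,0]}'; python3 -m inch '{"dp":[[0,35,7],[0,35,7],[0,35,7],[0,35,7],[0,35,7],[0,35,7],[0,35,7],[0,30,6],[0,20,3],[0,10,0],[0,0,0],[0,0,0],[0,0,0]],"yaw":[0,0,0,0,0,0,0,0,0,0,0,0,0]}';  python3 snap.py w16;python3 - <<'E'
from h import *
print(plan([.5177,.2672,.0441]))
E
```

```text
time_s: 33.17
position: [0.4531, -0.0618, 0.2578]
tcp_rot: [[-0.003, 0.003, 1.0], [0.002, 1.0, -0.003], [-1.0, 0.002, -0.003]]
force: [1.2, 0.2, -0.4]
opening: 0.183
time_s: 34.25
position: [0.5112, 0.2394, 0.2585]
tcp_rot: [[-0.002, 0.0, 1.0], [-0.001, 1.0, -0.0], [-1.0, -0.001, -0.002]]
force: [-0.3, -0.1, 0.1]
opening: 0.184
[214.6321  28.174    6.4487]
```

View pics/w16.png

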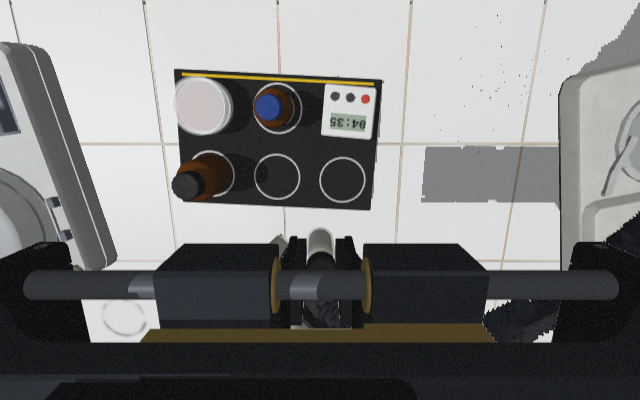

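```bash
python3 - <<'E'
from h import *
K,P=CAL["top"];K2,P2=CAL["side"]
poly=np.array([(306,136),(301,120),(295,103),(290,90),(283,78),(275,68),(263,60)],float)
from numpy.linalg import norm
def dist(p):
    d=9e9
    for a,b in zip(poly[:-1],poly[1:]):
        t=np.clip((p-a)@(b-a)/((b-a)@(b-a)),0,1); d=min(d,norm(p-a-t*(b-a)))
    return d
for uv in [(215,199),(205,201),(195,204),(185,211),(175,221),(165,235),(158,245),(150,257)]:
    best=min(((dist(proj(K2,P2,toz(K,P,uv,z))),z) for z in np.arange(0.02,.4,.005)))
    print(uv,best,toz(K,P,uv,best[1]))
K,P=CAL["top"]
# light top edges
E
```

```text
(215, 199) (np.float64(2.5537788955944216), np.float64(0.05)) [0.655  0.2662 0.05  ]
(205, 201) (np.float64(1.450753452146347), np.float64(0.025)) [0.6663 0.306  0.025 ]
(195, 204) (np.float64(0.010691642836873138), np.float64(0.08000000000000002)) [0.6507 0.3321 0.08  ]
(185, 211) (np.float64(0.03169011764681992), np.float64(0.24500000000000002)) [0.5903 0.3356 0.245 ]
(175, 221) (np.float64(0.3665568030584522), np.float64(0.2950000000000001)) [0.5556 0.361  0.295 ]
(165, 235) (np.float64(2.9205149904632406), np.float64(0.30500000000000005)) [0.521  0.3972 0.305 ]
(158, 245) (np.float64(10.273181271866415), np.float64(0.2900000000000001)) [0.5019 0.4284 0.29  ]
(150, 257) (np.float64(18.909716634761594), np.float64(0.2750000000000001)) [0.4776 0.464  0.275 ]
```

```bash
python3 - <<'E'
import cv2
t=cv2.imread("pics/top0.png"); cv2.imwrite("pics/t_g.png",cv2.resize(t[170:320,110:300],None,fx=4,fy=4,interpolation=cv2.INTER_CUBIC))
E
```

```text
(no output)
```

View pics/t_g.png

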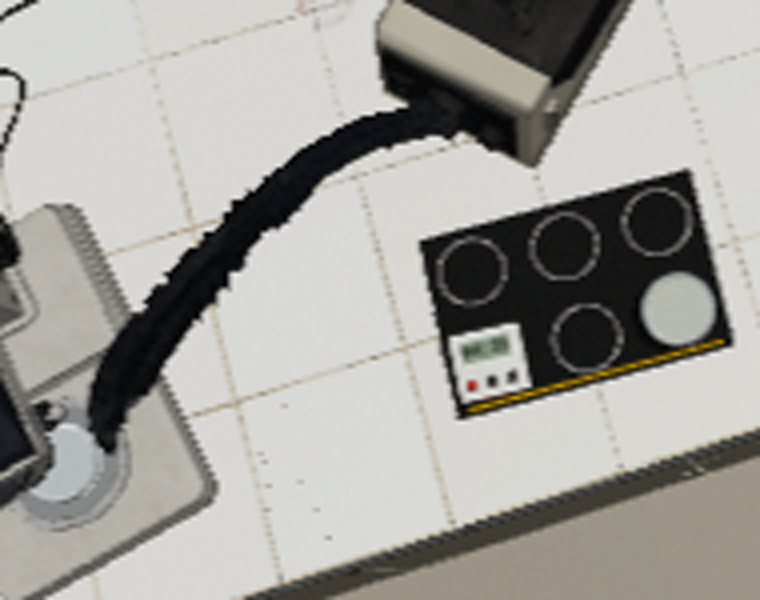

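```bash
python3 -m inch '{"dp":[[15,0,0],[25,0,0],[30,0,0],[30,0,0],[25,0,0],[18,0,0],[10,0,0],[4,0,0],[0,0,0],[0,0,0]],"yaw":[0,0,0,0,0,0,0,0,0,0]}';  python3 snap.py w17; python3 snap.py s17 side;python3 - <<'E'
from h import *
print(plan([.5177,.2672,.0441]))
t=cv2.imread("pics/s17.png"); cv2.imwrite("pics/s17c.png",cv2.resize(t[20:190,200:400],None,fx=3.5,fy=3.5,interpolation=cv2.INTER_CUBIC))
E
```

```text
time_s: 35.13
position: [0.5129, 0.2403, 0.103]
tcp_rot: [[0.002, -0.0, 1.0], [0.0, 1.0, 0.0], [-1.0, 0.0, 0.002]]
force: [-0.3, -0.3, 0.1]
opening: 0.182
[59.4631 26.4885  4.4665]
```

View pics/w17.png

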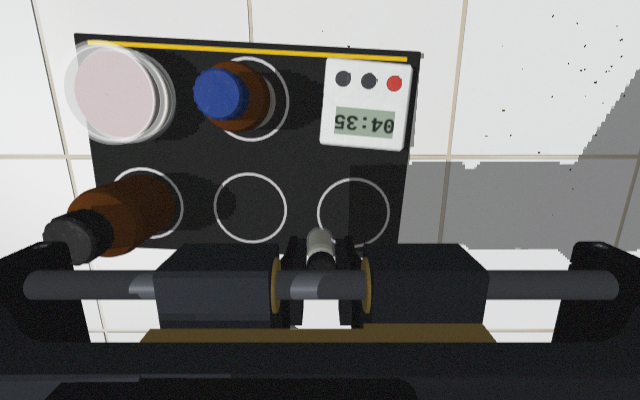

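View pics/s17c.png

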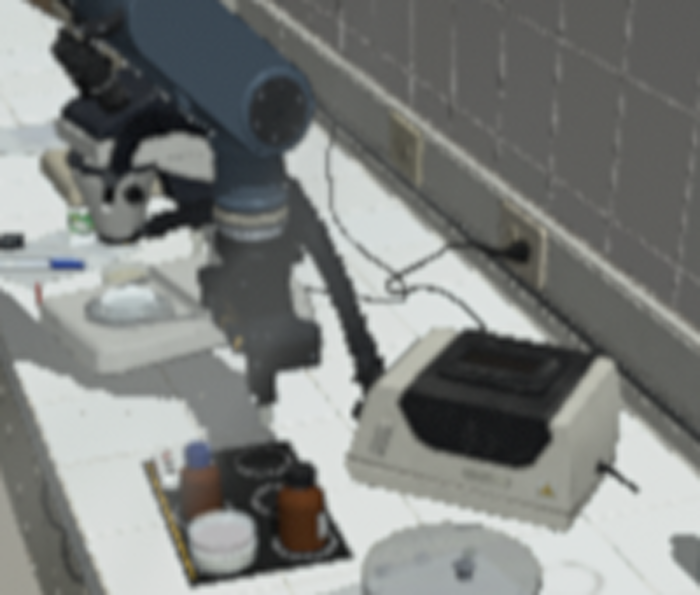

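```bash
python3 - <<'E'
from h import *
import pickle
K,P=pickle.load(open("w17.pkl","rb"))
for c in [(353.5,213),(250.5,207.5)]: print(toz(K,P,c,.004))
E
python3 -m inch '{"dp":[[0,5,1],[0,9,2],[0,8,2],[0,4,0],[0,0,0],[0,0,0],[0,0,0]],"yaw":[0,0,0,0,0,0,0]}';  python3 snap.py w18; python3 snap.py s18 side;python3 - <<'E'
from h import *
print(plan([.5177,.2672,.0441]))
t=cv2.imread("pics/s18.png"); cv2.imwrite("pics/s18c.png",cv2.resize(t[20:190,200:400],None,fx=3.5,fy=3.5,interpolation=cv2.INTER_CUBIC))
E
```

```text
[0.5162 0.2688 0.004 ]
[0.5115 0.1841 0.004 ]
time_s: 35.82
position: [0.5167, 0.2667, 0.102]
tcp_rot: [[-0.0, -0.002, 1.0], [-0.0, 1.0, 0.002], [-1.0, -0.0, -0.0]]
force: [-0.2, 0.3, -1.1]
opening: 0.184
[57.9186  0.8071  0.9742]
```

View pics/w18.png

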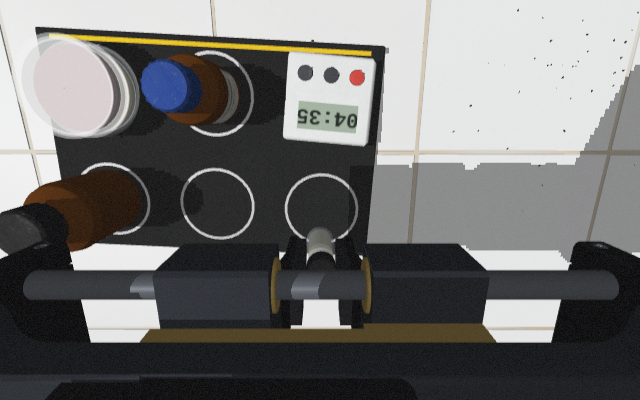

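View pics/s18c.png

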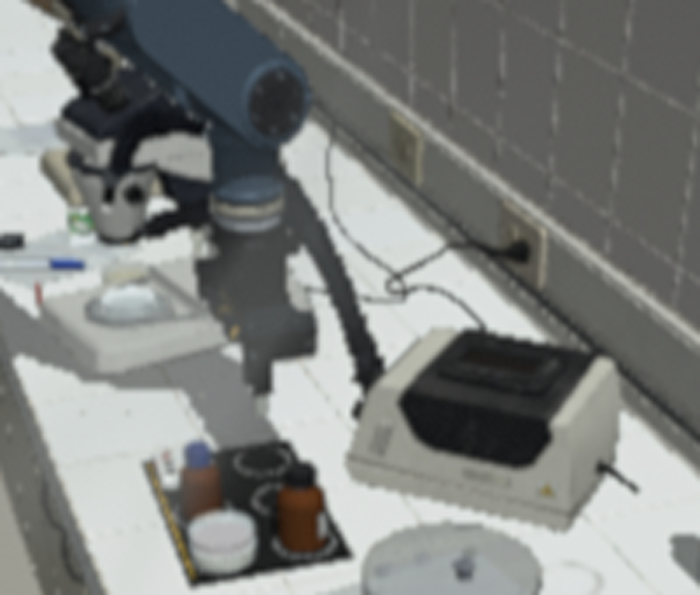

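```bash
python3 -m inch '{"dp":[[8,0.8,0.5],[12,0,0],[12,0,0],[10,0,0],[6,0,0],[4,0,0],[0,0,0],[0,0,0]],"yaw":[0,0,0,0,0,0,0,0]}';  python3 snap.py w19; python3 - <<'E'
from h import *
print(plan([.5172,.2676,.0441]))
t=cv2.imread("pics/w19.png"); cv2.imwrite("pics/w19c.png",cv2.resize(t[130:330,220:420],None,fx=3,fy=3,interpolation=cv2.INTER_CUBIC)[:600])
E
```

```text
time_s: 36.58
position: [0.5175, 0.2674, 0.0498]
tcp_rot: [[-0.0, -0.001, 1.0], [-0.0, 1.0, 0.001], [-1.0, -0.0, -0.0]]
force: [0.5, 0.5, -0.0]
opening: 0.178
[ 6.1192  0.1453 -0.5554]
```

View pics/w19c.png

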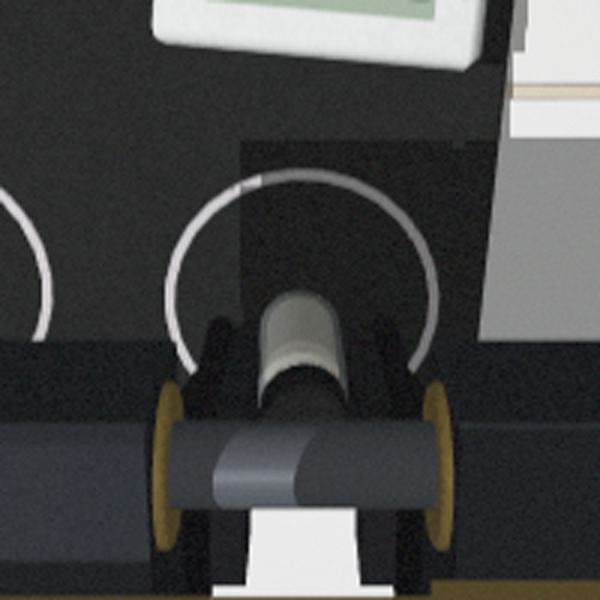

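```bash
python3 - <<'E'
from h import *
import pickle
K,P=pickle.load(open("w19.pkl","rb"))
s=bot.read_state();T=s["position"]
t=cv2.imread("pics/w19.png"); t=cv2.resize(t[130:330,220:420],None,fx=3,fy=3,interpolation=cv2.INTER_CUBIC)
def circ(c,r,col):
    pts=[]
    for a in np.linspace(0,6.283,200):
        q=proj(K,P,np.array(c)+r*np.array([np.cos(a),np.sin(a),0])); pts.append((q-[220,130])*3+1)
    cv2.polylines(t,[np.int32(pts)],True,col,1)
circ([.5172,.2676,.004],.029,(0,255,255))
b=T+[0,0,-.0401]
circ(b,.0085,(0,0,255)); circ(b+[.003,0,0],.0085,(0,255,0))
cv2.imwrite("pics/w19o.png",t); print(T)
E
```

```text
[0.5178 0.2675 0.0502]
```

View pics/w19o.png

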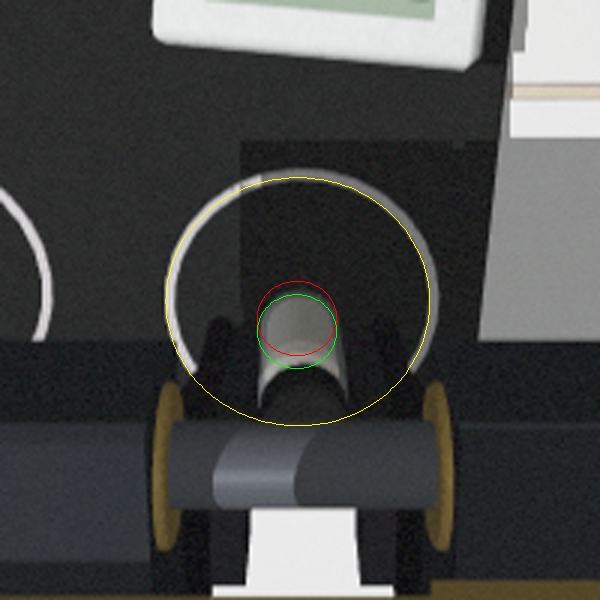

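```bash
python3 -m inch '{"dp":[[0,0,-1.5],[1,0,-1.5],[2,0,0],[1.5,0,0],[1,0,0],[0.5,0,0],[0,0,0],[0,0,0]],"yaw":[0,0,0,0,0,0,0,0]}';  python3 snap.py w20; python3 - <<'E'
from h import *
print(bot.read_state()["force"],bot.read_state()["position"])
t=cv2.imread("pics/w20.png"); cv2.imwrite("pics/w20c.png",cv2.resize(t[130:330,220:420],None,fx=3,fy=3,interpolation=cv2.INTER_CUBIC)[:600])
E
```

```text
time_s: 37.3
position: [0.5146, 0.2674, 0.0441]
tcp_rot: [[0.0, -0.001, 1.0], [0.0, 1.0, 0.001], [-1.0, 0.0, 0.0]]
force: [-0.7, 0.3, 0.0]
opening: 0.18
[-0.1404  0.3964  0.5145] [0.5146 0.2674 0.0441]
```

View pics/w20c.png

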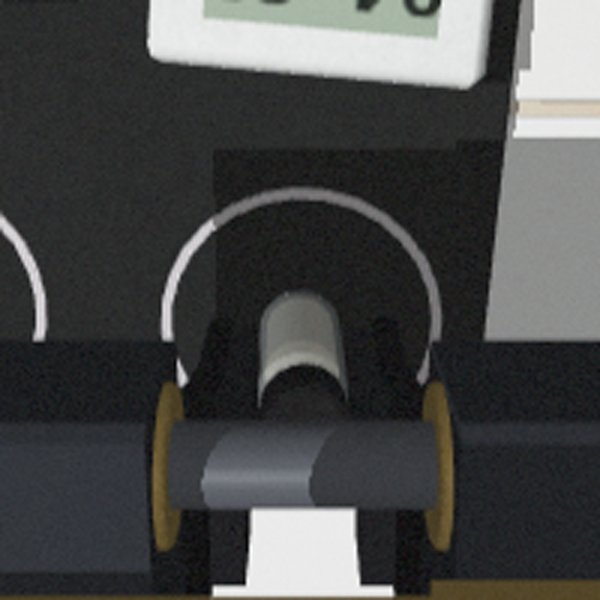

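```bash
python3 -m inch '{"dp":[[-0.5,0,-1.7],[0.5,0,0],[0.5,0,0],[0,0,0],[0,0,0]],"yaw":[0,0,0,0,0]}';  python3 snap.py w21; python3 - <<'E'
from h import *
print(bot.read_state()["force"],bot.read_state()["position"])
t=cv2.imread("pics/w21.png"); cv2.imwrite("pics/w21c.png",cv2.resize(t[170:290,250:390],None,fx=5,fy=5,interpolation=cv2.INTER_CUBIC)[:600])
E
```

```text
time_s: 37.77
position: [0.5128, 0.2674, 0.044]
tcp_rot: [[0.0, -0.001, 1.0], [-0.0, 1.0, 0.001], [-1.0, -0.0, 0.0]]
force: [-1.6, -0.0, 3.3]
opening: 0.183
[-1.2527 -0.47    4.7816] [0.5128 0.2674 0.044 ]
```

View pics/w21c.png

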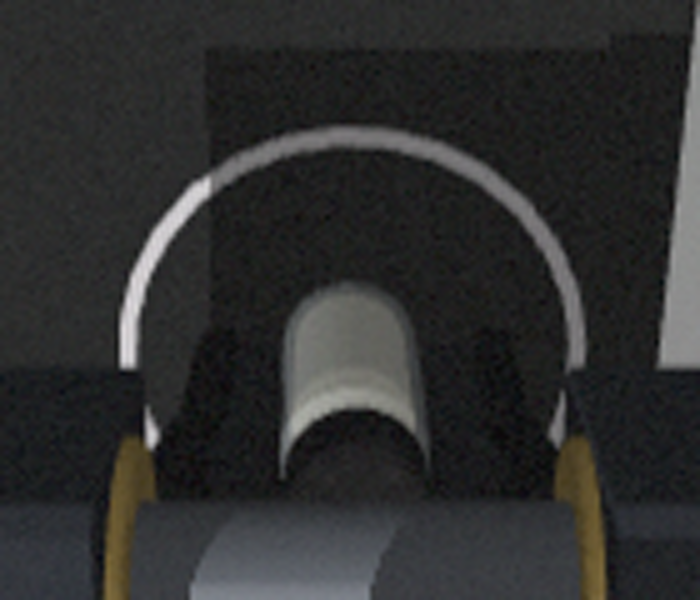

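```bash
python3 -m inch '{"dp":[[0,0,0],[0,0,0],[0,0,0],[0,0,0],[0,0,0],[-3,0,0],[-8,0,0],[-14,0,0],[-18,0,0],[-18,0,0],[-9,0,0],[0,0,0]],"yaw":[0,0,0,0,0,0,0,0,0,0,0,0]}' 40; python3 -m inch '{"dp":[[0,-12,-8],[0,-20,-14],[-10,-20,-14],[-30,-16,-10],[-35,0,0],[-35,0,0],[-35,0,0],[-20,0,0],[-5,0,0],[0,0,0],[0,0,0]],"yaw":[0,0,0,0,0,0,0,0,0,0,0]}'; python3 snap.py w22; python3 snap.py s22 side;  python3 snap.py t22 top; python3 - <<'E'
from h import *
t=cv2.imread("pics/s22.png"); cv2.imwrite("pics/s22c.png",cv2.resize(t[110:200,210:330],None,fx=6,fy=6,interpolation=cv2.INTER_CUBIC))
E
```

```text
time_s: 38.82
position: [0.5145, 0.268, 0.1163]
tcp_rot: [[0.005, -0.001, 1.0], [0.002, 1.0, 0.001], [-1.0, 0.002, 0.005]]
force: [0.0, -0.6, 0.0]
opening: 0.463
time_s: 39.73
position: [0.4659, 0.1991, 0.2823]
tcp_rot: [[-0.003, -0.001, 1.0], [-0.0, 1.0, 0.001], [-1.0, -0.0, -0.003]]
force: [-0.3, -0.8, -0.2]
opening: 0.463
```

View pics/w22.png

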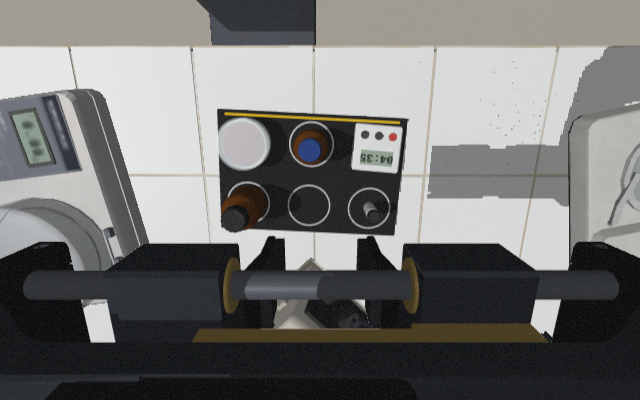

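View pics/s22c.png

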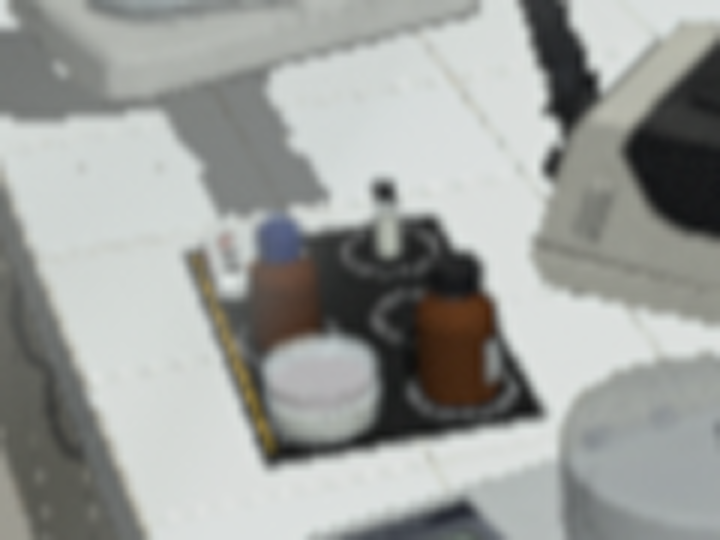

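View pics/t22.png

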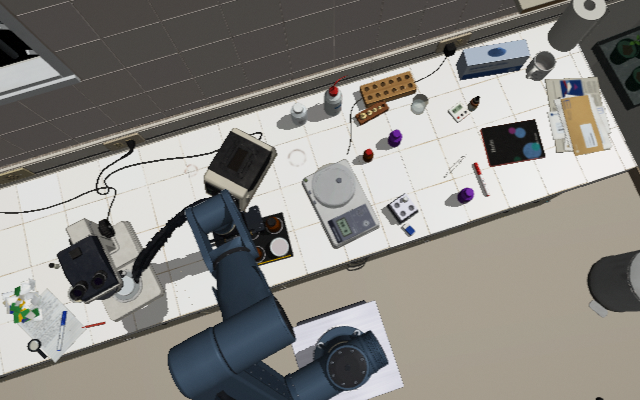

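```bash
python3 - <<'E'
from h import *
t=cv2.imread("pics/w22.png"); cv2.imwrite("pics/w22c.png",cv2.resize(t[100:245,205:415],None,fx=3.8,fy=3.8,interpolation=cv2.INTER_CUBIC))
E
```

```text
(no output)
```

View pics/w22c.png

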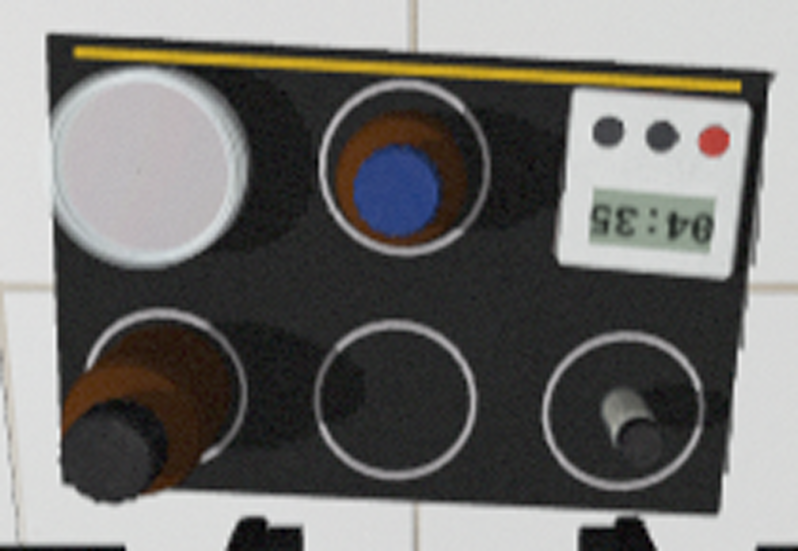

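```bash
python3 - <<'E'
from h import *
import pickle
K,P=pickle.load(open("w22.pkl","rb"))
r=lambda c,z:toz(K,P,((c[0]+.5)/3.8-.5+205,(c[1]+.5)/3.8-.5+100),z)
for n,c,z in [("pink",(149,167),.036),("FM",(404.5,168),.004),("blue",(396.5,190),.081),("BL",(623,411),.004),("vial top",(640,441),.051),("BM",(395.5,399.5),.004),("black",(115,456),.089)]: print(n,r(c,z))
E
```

```text
pink [0.4242 0.1054 0.036 ]
FM [0.427  0.1875 0.004 ]
blue [0.4271 0.1875 0.081 ]
BL [0.5158 0.268  0.004 ]
vial top [0.5127 0.2667 0.051 ]
BM [0.5115 0.1836 0.004 ]
black [0.5056 0.1024 0.089 ]
```

```bash
python3 -c "
from rig import bot
print(bot.hand_in(), bot.read_state()['time_s'])"
```

```text
the job is handed in; nothing more can be done
the job is handed in; nothing more can be done
```

The staining mat is set out as asked and handed in at about 40 s of robot time. I worked in the order asked:

- **Pink dish:** stacked on the cream dish.
- **Blue-capped bottle:** in the ring between the dishes and the timer.
- **Black-capped bottle:** in the ring behind the dishes.
- **Black-capped vial:** lifted straight out of its block and stood in the ring behind the timer.

**Final checks:** the last wrist and side pictures show everything upright in its ring and let go, with the gripper clear above. After stacking, the pink dish measured within 0.2 mm of where the cream dish had been. The blue cap measured within about 0.2 mm of its ring centre.

**Where the readings disagree:**
- **Black-capped bottle:** the last oblique wrist view put its cap about 3.5 mm from its ring centre, though the gripper let it go within about 1 mm.
- **Black-capped vial:** the last view put its top about 3.4 mm from its ring centre, though the close view before release showed it centred.
- **Pink dish:** that same last view put it about 3.5 mm from its earlier reading.

I took these as error from the slanted view and did not move anything again.

I did not move the cream dish, the timer, the red-capped bottle, the white-capped vial or the purple look-alikes. They looked in place in the last pictures, but I did not measure them again.

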